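Turn the curing soap cakes and set up the splash boards

TASK

Pick up the red-handled spatula and use it to turn over every soap cake on the slatted rack, so that each lies flat on the rack with its green face up; the soap is still caustic, so never touch a cake with the fingers, and keep the cakes low over the rack rather than tossing them. Then lay the spatula back on its grey rest as you found it, and after that lean both blue splash boards side by side on the wooden stand, each with its foot on the bench behind the stand's toe strip and its back on the stand's bar. Leave the bottle, dipper, brush and soap dish where they are.

Things in the scene. Friction and masses are not known exactly. Their poses are not given: they have to be found in the camera images.
- rack: fixed wooden curing rack; origin on the bench. 14 mm base plate x = -58..58, y = -189..241 mm; on it 12 slats along x (whole length), 7 mm thick, centred at y = -180, -144 .. 216 mm, tops (where cakes lie) 24 mm above the bench. The 29 mm gaps between them are open at both x ends: a blade goes in under a cake from the robot's side. Cakes start at y = -152, -44, 64 mm (some missing)
- rack_gap (a point): centre of the first gap between slats, at the slat tops: (0, -162, 24) mm in the rack's frame; further gaps every 36 mm towards +y, each 29 mm wide, 10 mm deep
- rack_bay (a point): middle of the empty bay at the rack's +y end, at the slat tops: (0, 165, 24) mm in the rack's frame; a 34 mm high end strip stands beyond at y = 237 mm. A cake tipped up by one side over its other edge falls about its own width further on, so there is room when cakes are tipped to +y, the one nearest the bay first
- cake1: cake of fresh laundry soap, rigid flat slab 76 (x) x 72 (y) x 18 mm, 0.1 kg, cream on the face its z axis comes out of, dark green on the other; origin at its centre. Starts cream face up across two slats of the rack, sides nearly along the rack's, with a gap under its middle. May be absent.
- cake2: cake of fresh laundry soap, rigid flat slab 76 (x) x 72 (y) x 18 mm, 0.1 kg, cream on the face its z axis comes out of, dark green on the other; origin at its centre. Starts cream face up across two slats of the rack, sides nearly along the rack's, with a gap under its middle. May be absent.
- cake3: cake of fresh laundry soap, rigid flat slab 76 (x) x 72 (y) x 18 mm, 0.1 kg, cream on the face its z axis comes out of, dark green on the other; origin at its centre. Starts cream face up across two slats of the rack, sides nearly along the rack's, with a gap under its middle. May be absent.
- spatula: loose spatula with a red handle, 0.12 kg; x to the blade tip, z out of the blade's upper face; origin at the grip point on the handle's axis. Handle 16 x 16 mm square, set as a diamond (faces at 45 degrees to z), x = -75..35 mm: pinch it with the gripper leaning 45 degrees to either side; a wrist turn from one lean to the other rolls the blade 90 degrees
- blade_tip (a point): front end of the steel blade, mid-thickness: (170, 0, -55) mm in the spatula's frame. The blade is level, x = 60..170 mm, 20 mm wide, 3 mm thick: upper face z = -53.5, underside z = -56.5 mm; a 9 mm wide neck slopes from (31, 0, 0) down to (63, 0, -53). A hard knock on the blade twists the handle in a loose grip, so grip it firmly (100 N or more)
- rest: fixed grey rest for the spatula; origin on the bench, directly below the spatula's home point; x along the spatula at rest. Its V-shaped trough (24 mm long, centred at x = -55 mm, arms rising to about 65 mm above the bench and 27 mm to either side) carries the rear of the handle while the blade lies on the bench
- spatula_home (a point): where the spatula's origin lies when it is home on its rest (x axis along the rest's x), 56.5 mm above the bench
- board1: loose blue splash board, 130 (x) x 70 (y) x 9 mm, 0.12 kg, at first flat on the bench; origin at the centre of its underside (the back), z out of its front face. On the front, towards its +x (top) end, stands a cleat to grip: centre at x = 38 mm, 12 mm thick along x, 44 mm wide along y, from z = 9 to 37 mm. The -x end is its foot
- board1_foot (a point): middle of the foot edge of this splash board, on its underside: (-65, 0, 0) mm in the board's frame
- board2: loose blue splash board, 130 (x) x 70 (y) x 9 mm, 0.12 kg, at first flat on the bench; origin at the centre of its underside (the back), z out of its front face. On the front, towards its +x (top) end, stands a cleat to grip: centre at x = 38 mm, 12 mm thick along x, 44 mm wide along y, from z = 9 to 37 mm. The -x end is its foot
- board2_foot (a point): middle of the foot edge of this splash board, on its underside: (-65, 0, 0) mm in the board's frame
- stand: fixed wooden leaning stand; origin on the bench where the foot edges of the leaning boards belong. Toe strip along y, x = -21..-9 mm, 14 mm high, 190 mm long, keeps a foot from sliding to -x. A board leans with its top towards +x, underside on the bar, about 45 degrees from level
- stand_bar (a point): middle of the stand's round bar, (84, 0, 72) mm in the stand's frame; bar along y, 8 mm radius, 200 mm long, on end posts; two boards fit side by side
- bottle: closed white bottle with a blue cap, 66 mm across, 190 mm high; leave it alone
- dipper: green dipper, 116 mm across, 85 mm high, with a handle 125 mm long along its x; leave it alone
- brush: blue scrub brush, 60 x 150 x 40 mm; leave it alone
- soapdish: grey soap dish, 70 x 130 x 28 mm; leave it alone
Mind the look-alikes: they are no part of the job. Leave any turquoise look-alike of the board2 alone. Leave any turquoise look-alike of the board1 alone.

How it is judged (in metres and radians):
On the way, in this order (a step that is already met when the one before it is completed fails the run):
1. the spatula is picked up from its rest (height (world z) of spatula above 0.085 m), for 0.1 s.
2. every soap cake lies flat on the rack, green face up (angle between each of cake1, cake2, cake3's own z axis and vertical above 2.95 rad and z of cake1 in the frame of rack between 0.028 and 0.04 m and x of cake1 in the frame of rack between -0.045 and 0.045 m and y of cake1 in the frame of rack between -0.185 and 0.235 m and linear speed of each of cake1, cake2, cake3 below 0.03 m/s and z of cake2 in the frame of rack between 0.028 and 0.04 m and x of cake2 in the frame of rack between -0.045 and 0.045 m and y of cake2 in the frame of rack between -0.185 and 0.235 m and z of cake3 in the frame of rack between 0.028 and 0.04 m and x of cake3 in the frame of rack between -0.045 and 0.045 m and y of cake3 in the frame of rack between -0.185 and 0.235 m), for 0.2 s.
3. the spatula is laid back on its rest (distance between spatula and spatula_home below 0.025 m and angle between spatula's own z axis and vertical below 0.2 rad and height (world z) of blade_tip below 0.02 m and linear speed of spatula below 0.03 m/s), for 0.2 s.
4. both splash boards lean on the stand (angle between board1's own z axis and vertical between 0.6 and 1 rad and contact force between each of board1, board2 and stand above 0.05 N and height (world z) of each of board1_foot, board2_foot below 0.012 m and x of board1_foot in the frame of stand between -0.012 and 0.03 m and x of each of board1, board2 in the frame of stand above 0.03 m and y of board1 in the frame of stand between -0.08 and 0.08 m and angle between the y axis of each of board1, board2 and the y axis of stand, either way round below 0.2 rad and linear speed of each of board1, board2 below 0.03 m/s and angle between board2's own z axis and vertical between 0.6 and 1 rad and x of board2_foot in the frame of stand between -0.012 and 0.03 m and y of board2 in the frame of stand between -0.08 and 0.08 m), for 0.2 s.
At the end, for the whole second after the job is handed in: Every cake present lies flat (11 deg) on the slats, green up; the spatula is on its rest within 25 mm of home, blade on the bench; both boards lean on the stand, 34 to 57 deg from level, foot on the bench within 30 mm of its place, within 80 mm of its middle; all at rest (all of step 2 and all of step 3 and all of step 4); the robot touches nothing.
It fails at once if the fingers touch a soap cake (contact force between the fingers and cake1 above 1 N or contact force between the fingers and cake2 above 1 N or contact force between the fingers and cake3 above 1 N).
It fails at once if a soap cake is lifted or tossed high (centre over 180 mm above the bench) (height (world z) of any of cake1, cake2, cake3 above 0.18 m).
It fails at once if the bottle, dipper, brush or soap dish is moved more than 30 mm (distance of any of bottle, dipper, brush, soapdish from where it was at the start of the episode above 0.03 m).
Of cake1, cake2, cake3 only 2 to 3 are there at a start; the rules pass over those that are not, and their reading is None.
At some moment in a run one of board1, board2 may be knocked a few centimetres aside while the robot is not near it.
It also fails if it takes over 192 s, if anything falls off the work surface, if the arm or the gripper's body presses on something with over 40 N, if the wrist force passes 120 N, or if a joint passes its speed limit or range.

ROBOT

A 6-joint arm with a two-finger parallel gripper is mounted at the origin on the work surface. World frame = base frame: x ahead of the robot, y to its left, z up, the work surface at z = 0. Lengths are in mm, angles in rad, forces in N, time in s.
With the tool pointing down it reaches from about 275 to 1000 mm from the base axis. Payload 8.4 kg.
Tool frame: the origin (TCP) lies where the fingers leave the gripper's body, on its centre line; the fingertips stand 73 mm ahead of it and the grasp point (between the pads) lies 54 mm ahead of it (grip_point_offset is the distance from the TCP to the grasp point, in mm); z points along the fingers, y is the direction in which the jaws open and shut (so a half turn about z gives the same grasp; the last joint's range is limited). The gripper opens to 85 mm and grips with 20 to 120 N. Pads are 22 mm wide; open, the fingers measure 114 mm over their backs; the gripper's body (76 mm by 85 mm) begins 54 mm behind the grasp point. The pads swing forward as they close: fully open they stand 13 mm farther back than shut.
Start: joints at [-0.002, 0.353, 1.633, -0, 1.155, -0.002], TCP at [625.003, -0, 303.881] pointing down, gripper open.
Joint ranges: [-2.63, 2.63], [-0.92, 2.1], [0.06, 2.66], [-1.3, 4.44], [0, 2.69], [-3.02, 3.02]. Speed limits (rad/s): [2.22, 2.22, 2.79, 3.14, 3.14, 3.14].

INTERFACE

Orientations are given as [roll, pitch, yaw] about the fixed x, y, z axes, in that order (R = Rz(yaw) Ry(pitch) Rx(roll)).
In Python, from rig import sense, grab_frame, sign_off, grip_point_offset gives the robot as it stands. The module is installed in compiled form; this text tells all that it offers.
- The arm moves only by the tool drive_tool, never from a script. Its argument "targets" is one flat list of numbers, 7 for each row, row after row: the shift along the tool's x, y, z in m, then the turn, a rotation vector about the tool's x, y, z in rad, then the opening, from 0 (shut) to 1 (fully open). In form: [tx, ty, tz, wx, wy, wz, grip, tx, ty, tz, wx, wy, wz, grip, ...]. A call has 1 to 12 rows; each row is the pose to reach, as a shift and turn from the pose commanded when the call began, along the tool's axes at that moment; what a row does not reach only later rows make up. A row lasts 1/12 s, in which the tool goes at most 41.7 mm and 7.16 degrees, less where a joint would pass 70% of its speed; a pose out of reach is approached as far as the arm can. A call with a gripper value outside its range is refused whole. The fingers move at their own pace and stop on an object; "force" is the grip in N (left out, the last holds). Time passes only in rows, so rows that repeat a pose let the fingers close. It gives the time, the measured TCP pose, the force and the opening at its end, in the units of the state.
- sense(): the state, without advancing time (a new reading comes with each control period).
- grab_frame(name): name is "scene" or "side" or "wrist"; returns a dict with "color" (400x640x3 uint8, blue, green, red), "vertical_fov" (degrees; the focal length in pixels is half the picture's height over the tangent of half this angle, whatever the lens; pixels are square), "cx", "cy" (the principal point, pixels), "world_from_camera" (4x4, takes a point from camera to world coordinates). Camera axes: x right, y down, z forward; pixel columns grow to the right and rows downward; lengths in mm; the calibration is good to about 2 mm. A picture is of the moment at which its call begins. There is no depth.
- sign_off(): hands the job in, once; it reports no verdict.
The state is a dict: "clock": time; "qpos": joint angles; "qvel": joint speeds; "joint_efforts": joint torques, N m; "eef_pos": TCP position; "tcp_rot": TCP orientation; "contact_force": force on the tool from outside, world axes, zero at the start; "wrist_torque": the same for the moment, N m; "opening": opening from 0.0 (shut) to 1.0 (fully open).
Only numpy, scipy, OpenCV 4.12 (cv2) and the standard library are available. Lean on these libraries where they do the work, as an engineer would, in place of code of your own. Each camera call takes 0.05 s, during which the arm holds its last target. There are 200 camera calls.

## Working session

There is one attempt and no reset: what is moved stays moved. The work goes in short steps, Python scripts to look and compute and a tool call to move; the robot and the scene stay as the last step left them, time stands still between calls to the robot, and variables do not carry over. Pictures are saved under pics/ and viewed, about 12 in all and at most 16, crops included, and the job is handed in when it is done.

Besides the shell and the picture viewer there is one more tool, called after ">>>" in YAML: its name, and indented under it one key for each argument. drive_tool: Moves the arm, as the interface text tells. Its arguments: {"type":"object","properties":{"targets":{"type":"array"},"force":{"type":"number"}},"required":["targets"]}

```bash
ls; mkdir -p pics; python3 - <<'E'
from rig import *
import cv2,numpy as np
print(sense(),grip_point_offset)
a=[]
for n in("scene","side","wrist"):
    f=grab_frame(n); cv2.imwrite(f"pics/{n}0.png",f["color"]); np.set_printoptions(suppress=True,precision=3)
    print(n,f["vertical_fov"],f["cx"],f["cy"]);print(f["world_from_camera"]); 
E
```

```text
pics
{'clock': 0.0, 'qpos': array([-2.37116617e-03,  3.53676651e-01,  1.63413782e+00,  6.81368462e-06,
        1.15516888e+00, -2.39819386e-03]), 'qvel': array([-0.00018136,  0.00153786, -0.00068775, -0.00066631, -0.00159406,
        0.00134925]), 'joint_efforts': array([-2.03471049e-03, -6.05236173e+01, -3.42063046e+01, -2.62302356e-04,
        9.48130677e-03,  3.61521288e-06]), 'eef_pos': array([6.24631437e+02, 2.05802039e-02, 3.03142218e+02]), 'tcp_rot': array([-3.14020198e+00, -9.56489419e-06,  1.57082059e+00]), 'contact_force': array([-0.34472503, -0.40937686,  0.23309657]), 'wrist_torque': array([0.03107026, 0.03144655, 0.00107438]), 'opening': 0.9983840823563364} 53.900000000000006
scene 55.65468493842397 326.0469217447615 192.1320283401131
[[   0.541    0.648   -0.536 1147.738]
 [   0.841   -0.411    0.352 -354.337]
 [   0.007   -0.641   -0.767 1002.102]
 [   0.       0.       0.       1.   ]]
side 43.0378209334283 316.6770809260799 200.18715080547858
[[    0.948    -0.192     0.254    87.699]
 [   -0.318    -0.587     0.744 -1150.352]
 [    0.006    -0.786    -0.618  1094.241]
 [    0.        0.        0.        1.   ]]
wrist 68.85061242289274 324.8212884672865 199.37325098076334
[[  1.      0.001  -0.001 623.956]
 [  0.001  -0.966  -0.26   65.912]
 [ -0.001   0.26   -0.966 373.52 ]
 [  0.      0.      0.      1.   ]]
```

View pics/scene0.png

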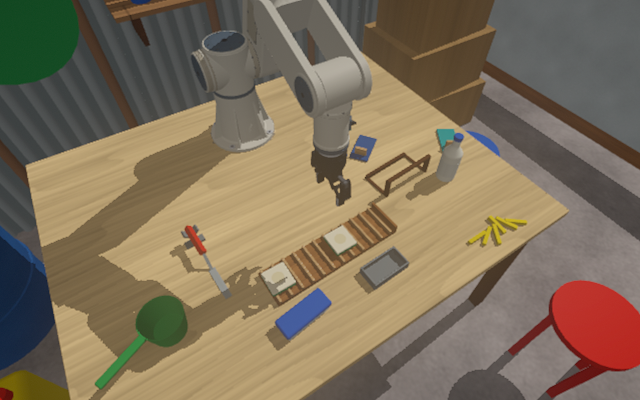

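View pics/side0.png

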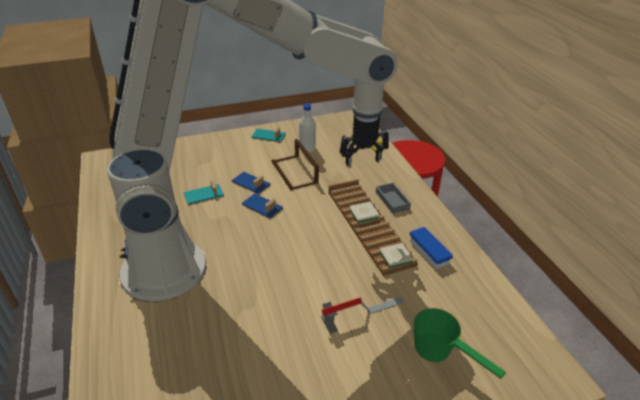

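```bash
cat > h.py <<'E'
from rig import *
import cv2,numpy as np
np.set_printoptions(suppress=True,precision=2)
from scipy.spatial.transform import Rotation as Ro
def cam(n,save=None):
    f=grab_frame(n); f["f"]=200/np.tan(np.radians(f["vertical_fov"]/2))
    if save: cv2.imwrite("pics/"+save,f["color"])
    return f
def ray(f,u,v):
    M=f["world_from_camera"]; d=M[:3,:3]@np.array([(u-f["cx"])/f["f"],(v-f["cy"])/f["f"],1]); return M[:3,3],d/np.linalg.norm(d)
def onz(f,u,v,z):
    o,d=ray(f,u,v); return o+d*(z-o[2])/d[2]
def tri(f1,p1,f2,p2):
    o1,d1=ray(f1,*p1);o2,d2=ray(f2,*p2)
    s=np.linalg.lstsq(np.c_[d1,-d2],o2-o1,rcond=None)[0]
    a=o1+s[0]*d1;b=o2+s[1]*d2; return (a+b)/2,np.linalg.norm(a-b)
def proj(f,P):
    M=np.linalg.inv(f["world_from_camera"]); c=(np.atleast_2d(P))@M[:3,:3].T+M[:3,3]
    return np.c_[c[:,0]/c[:,2]*f["f"]+f["cx"],c[:,1]/c[:,2]*f["f"]+f["cy"]]
def T():
    s=sense(); return np.array(s["eef_pos"]),Ro.from_euler("xyz",s["tcp_rot"])
def crop(f,x0,y0,x1,y1,k):
    return cv2.resize(f["color"][y0:y1,x0:x1],None,fx=k,fy=k,interpolation=cv2.INTER_CUBIC)
E
python3 - <<'E'
from h import *
s=cam("scene");d=cam("side")
a=crop(s,170,120,470,310,2.66); b=crop(d,180,120,450,320,2.96)
cv2.imwrite("pics/a.png",a);cv2.imwrite("pics/b.png",b);print(a.shape,b.shape)
E
```

```text
(505, 798, 3) (592, 799, 3)
```

View pics/a.png

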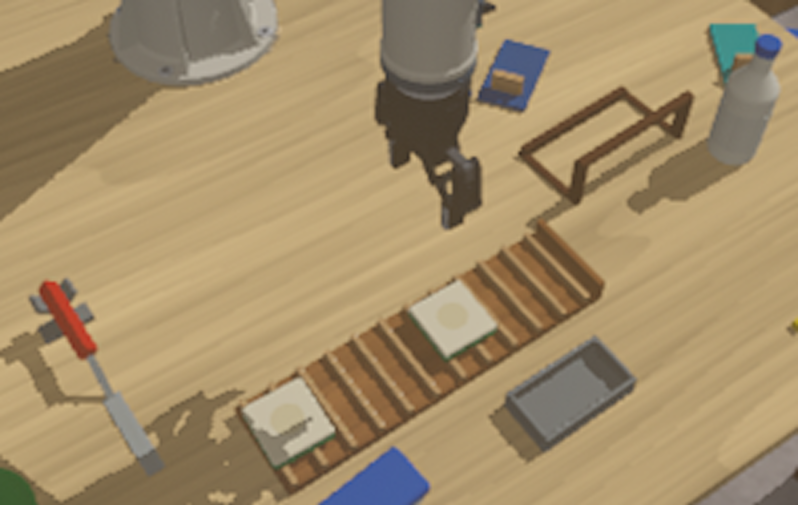

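View pics/b.png

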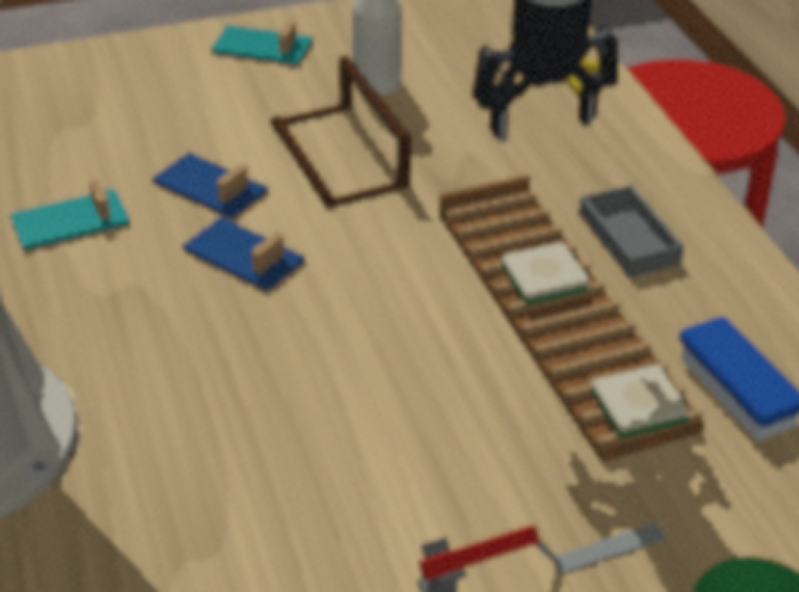

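```bash
cat >> h.py <<'E'
from scipy.optimize import least_squares
def fit(obs,x0):
    "planar pose (x,y,yaw deg) of a known body from obs [(frame,(u,v),(X,Y,Z))]"
    def P(q,L):
        c,s=np.cos(q[2]),np.sin(q[2]); return np.array([q[0]+c*L[0]-s*L[1],q[1]+s*L[0]+c*L[1],L[2]])
    r=least_squares(lambda q:np.concatenate([proj(f,P(q,L))[0]-p for f,p,L in obs]),[x0[0],x0[1],np.radians(x0[2])],loss="soft_l1",x_scale=[10,10,.1])
    return np.array([r.x[0],r.x[1],np.degrees(r.x[2])]),r.fun.reshape(-1,2)
E
python3 - <<'E'
from h import *
s=cam("scene");d=cam("side")
A=lambda u,v:(170+u/2.66,120+v/2.66)
B=lambda u,v:(180+u/2.96,120+v/2.96)
o=[(d,B(603,458),(-58,-189,0)),(d,B(702,435),(58,-189,0)),(d,B(442,198),(-58,241,34)),(d,B(528,178),(58,241,34)),
(s,A(290,492),(58,-189,0)),(s,A(240,408),(-58,-189,14)),(s,A(603,294),(58,241,0)),(s,A(540,222),(-58,241,34))]
print("rack",*fit(o,(700,-50,0)))
# stand: bar ends, toe strip ends
print("handle rear",tri(s,A(48,290),d,B(424,570)),"handle front",tri(s,A(87,352),d,B(535,535)),"tip",onz(s,*A(152,465),2),onz(d,*B(660,533),2))
print("bar ends",tri(s,A(580,162),d,B(405,140)),tri(s,A(690,97),d,B(346,64)))
print("toe ends",tri(s,A(522,154),d,B(333,200)),tri(s,A(622,91),d,B(278,122)))
for n,f,z in(("scene",s,9),("side",d,9)):
    hsv=cv2.cvtColor(f["color"],cv2.COLOR_BGR2HSV)
    m=cv2.inRange(hsv,(105,120,40),(125,255,255)); m2=cv2.inRange(hsv,(10,15,150),(40,90,255))
    for nm,mm,zz,lo,hi in(("blue",m,9,100,3000),):
        k,l,st,c=cv2.connectedComponentsWithStats(mm)
        for i in range(1,k):
            if lo<st[i,4]<hi:
                print(n,nm,st[i],onz(f,*c[i],zz))
    for nm,w in(("boards",None),):pass
E
```

```text
rack [658.65 -40.46   2.41] [[-0.83  0.58]
 [ 0.31 -1.64]
 [-0.98 -2.21]
 [-0.05 -2.17]
 [-0.03  2.25]
 [-2.27  0.07]
 [-0.57  1.85]
 [ 0.76 -1.28]]
handle rear (array([ 382.19, -347.7 ,   51.77]), np.float64(0.7170184588567068)) handle front (array([ 487.47, -341.97,   55.63]), np.float64(4.020923576863317)) tip [ 615.38 -332.17    2.  ] [ 621.86 -337.15    2.  ]
bar ends (array([568.76, 267.21,  70.95]), np.float64(6.892471693557157)) (array([553.95, 464.33,  65.89]), np.float64(7.6689576595550895))
toe ends (array([474.98, 255.9 ,   8.02]), np.float64(2.021655596722361)) (array([455.24, 444.89,   6.89]), np.float64(5.414388197800007))
scene blue [467 131  32  24 208] [568.9  758.02   9.  ]
scene blue [ 276  289   55   49 1145] [ 776.49 -181.17    9.  ]
side blue [233 173  36  20 271] [333.19 335.38   9.  ]
side blue [243 194  39  23 334] [340.51 192.45   9.  ]
side blue [411 228  41  36 668] [ 799.25 -169.05    9.  ]
```

>>> drive_tool:
  targets: [-0.335,-0.178,-0.037,0,0,-1.48,1,-0.335,-0.178,-0.037,0,0,-1.48,1,-0.335,-0.178,-0.037,0,0,-1.48,1,-0.335,-0.178,-0.037,0,0,-1.48,1,-0.335,-0.178,-0.037,0,0,-1.48,1,-0.335,-0.178,-0.037,0,0,-1.48,1,-0.335,-0.178,-0.037,0,0,-1.48,1,-0.335,-0.178,-0.037,0,0,-1.48,1,-0.335,-0.178,-0.037,0,0,-1.48,1,-0.335,-0.178,-0.037,0,0,-1.48,1,-0.335,-0.178,-0.037,0,0,-1.48,1,-0.335,-0.178,-0.037,0,0,-1.48,1]

```text
clock: 1.35
eef_pos: [446.0, -336.7, 341.2]
tcp_rot: [-3.141, 0.0, 3.006]
contact_force: [-0.4, 0.8, 0.5]
opening: 0.997
```

```bash
python3 - <<'E'
from h import *
f=cam("wrist"); s=sense(); print(s["clock"],s["eef_pos"],s["tcp_rot"],s["qpos"]); print(f["world_from_camera"])
f2=cam("scene");f3=cam("side")
w=f["color"];cv2.imwrite("pics/c.png",cv2.resize(w,None,fx=1.25,fy=1.25))
E
```

```text
1.4 [ 446.35 -336.01  341.  ] [-3.14  0.    3.02] [-0.65  0.22  1.74  0.    1.19 -2.09]
[[   0.13    0.96    0.26  380.36]
 [   0.99   -0.13   -0.04 -327.33]
 [  -0.      0.26   -0.97  411.41]
 [   0.      0.      0.      1.  ]]
```

View pics/c.png

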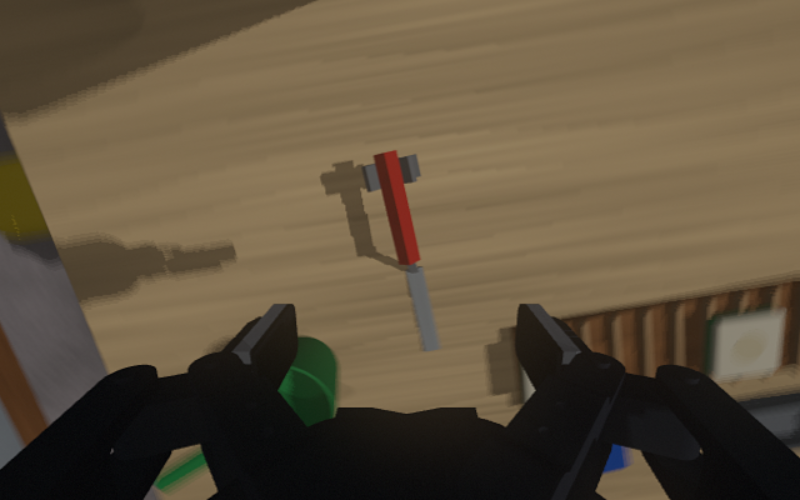

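```bash
python3 - <<'E'
from h import *
f=cam("wrist")
hsv=cv2.cvtColor(f["color"],cv2.COLOR_BGR2HSV)
m=cv2.inRange(hsv,(0,120,60),(8,255,255))|cv2.inRange(hsv,(172,120,60),(180,255,255)); m[:100]=0;m[250:]=0;m[:,:280]=0;m[:,360:]=0
p=np.argwhere(m)[:,::-1].astype(np.float32)
w=np.array([onz(f,u,v,56.5)[:2] for u,v in p])
c=w.mean(0);_,_,V=np.linalg.svd(w-c);a=V[0]*np.sign(V[0][0]);t=(w-c)@a;lo,hi=np.percentile(t,[.5,99.5])
print("handle axis yaw",np.degrees(np.arctan2(a[1],a[0])),"rear",c+a*lo,"front",c+a*hi,hi-lo)
b=f["color"].astype(int);g=cv2.inRange(hsv,(0,0,95),(180,50,255)); g[:215]=0;g[285:]=0;g[:,:320]=0;g[:,355:]=0
q=np.argwhere(g)[:,::-1]; wb=np.array([onz(f,u,v,3)[:2] for u,v in q]); cb=wb.mean(0);_,_,V=np.linalg.svd(wb-cb);ab=V[0]*np.sign(V[0][0]);tb=(wb-cb)@ab
print(len(q),"blade yaw",np.degrees(np.arctan2(ab[1],ab[0])),cb,cb+ab*tb.min(),cb+ab*tb.max())
# wrist kinematics check
def wrist(q1,q23,R):
    M=(Ro.from_euler("z",q1)*Ro.from_euler("y",q23)).inv()*R*Ro.from_euler("z",-np.pi/2)
    return M.as_euler("ZYZ")
s=sense();q=s["qpos"];print(wrist(q[0],q[1]+q[2],T()[1]),q[3:])
for nm,X in(("-X",np.pi),("+X",0)):
  for lean in(-45,0,45):
    R=Ro.from_euler("x",lean,degrees=True)*Ro.from_euler("xyz",[np.pi,0,X])
    for q1 in(-.65,-.35,0.05): print(nm,lean,q1,R.apply([0,0,1]),wrist(q1,1.96,R))
E
```

```text
handle axis yaw 3.6563998598187823 rear [ 378.75 -346.86] front [ 489.55 -339.78] 111.0338832538113
818 blade yaw 3.7201022112924664 [ 568.65 -334.26] [ 515.33 -337.72] [ 622.89 -330.73]
[ 0.    1.19 -2.07] [ 0.    1.19 -2.07]
-X -45 -0.65 [ 0.   -0.71 -0.71] [-0.85  0.84 -1.74]
-X -45 -0.35 [ 0.   -0.71 -0.71] [-0.87  1.06 -1.52]
-X -45 0.05 [ 0.   -0.71 -0.71] [-0.81  1.33 -1.26]
-X 0 -0.65 [ 0.  0. -1.] [ 0.    1.18 -2.22]
-X 0 -0.35 [ 0.  0. -1.] [ 0.    1.18 -1.92]
-X 0 0.05 [ 0.  0. -1.] [ 0.    1.18 -1.52]
-X 45 -0.65 [ 0.    0.71 -0.71] [ 0.6  1.7 -2.3]
-X 45 -0.35 [ 0.    0.71 -0.71] [ 0.73  1.53 -2.09]
-X 45 0.05 [ 0.    0.71 -0.71] [ 0.83  1.27 -1.82]
+X -45 -0.65 [ 0.   -0.71 -0.71] [-0.85  0.84  1.4 ]
+X -45 -0.35 [ 0.   -0.71 -0.71] [-0.87  1.06  1.62]
+X -45 0.05 [ 0.   -0.71 -0.71] [-0.81  1.33  1.89]
+X 0 -0.65 [ 0. -0. -1.] [-0.    1.18  0.92]
+X 0 -0.35 [ 0. -0. -1.] [-0.    1.18  1.22]
+X 0 0.05 [ 0. -0. -1.] [-0.    1.18  1.62]
+X 45 -0.65 [ 0.    0.71 -0.71] [0.6  1.7  0.84]
+X 45 -0.35 [ 0.    0.71 -0.71] [0.73 1.53 1.06]
+X 45 0.05 [ 0.    0.71 -0.71] [0.83 1.27 1.32]
```

```bash
cat >> h.py <<'E'
def rel(goals,base=None):
    "goals: list of (TCP pos mm, Rotation); prints rows in the tool frame of now (or base)"
    p,R=base or T()
    for g,G in goals:
        t=R.inv().apply(np.array(g)-p)/1000; w=(R.inv()*G).as_rotvec()
        print("[%.4f, %.4f, %.4f, %.3f, %.3f, %.3f]"%(*t,*w), "deg %.0f mm %.0f"%(np.degrees(np.linalg.norm(w)),1000*np.linalg.norm(t)))
def tool(o,yaw,lean,back=0,off=53.9):
    "TCP goal for grasping at o with handle yaw (deg), lean (deg, + = body on -y side), tool x to -X"
    R=Ro.from_euler("z",yaw,degrees=True)*Ro.from_euler("x",lean,degrees=True)*Ro.from_euler("xyz",[np.pi,0,np.pi])
    return np.array(o)-(off+back)*R.apply([0,0,1]),R
E
python3 - <<'E'
from h import *
o=(453.8,-342,56.5)
g=tool(o,3.7,45,90); rel([g]); rel([tool(o,3.7,45)],g); print(g[0])
E
```

```text
[-0.0287, -0.1056, 0.1826, -0.782, 0.082, -0.197] deg 46 mm 213
[-0.0000, -0.0000, 0.0900, 0.000, 0.000, 0.000] deg 0 mm 90
[ 460.37 -443.54  158.25]
```

>>> drive_tool:
  targets: [-0.0287,-0.1056,0.1826,-0.782,0.082,-0.197,0.5,-0.0287,-0.1056,0.1826,-0.782,0.082,-0.197,0.5,-0.0287,-0.1056,0.1826,-0.782,0.082,-0.197,0.5,-0.0287,-0.1056,0.1826,-0.782,0.082,-0.197,0.5,-0.0287,-0.1056,0.1826,-0.782,0.082,-0.197,0.5,-0.0287,-0.1056,0.1826,-0.782,0.082,-0.197,0.5,-0.0287,-0.1056,0.1826,-0.782,0.082,-0.197,0.5,-0.0287,-0.1056,0.1826,-0.782,0.082,-0.197,0.5,-0.0287,-0.1056,0.1826,-0.782,0.082,-0.197,0.5,-0.0287,-0.1056,0.1826,-0.782,0.082,-0.197,0.5]

```text
clock: 2.38
eef_pos: [461.4, -443.2, 159.0]
tcp_rot: [2.36, -0.001, -3.073]
contact_force: [-0.2, 0.7, -0.3]
opening: 0.502
```

```bash
python3 - <<'E'
from h import *
rel([tool((453.8,-342,56.5),3.7,45)]);print(sense()["qpos"],sense()["opening"])
f=cam("wrist","d.png")
E
```

```text
[0.0007, -0.0004, 0.0903, -0.004, -0.004, 0.002] deg 0 mm 90
[-0.93  0.83  1.35  0.39  1.66 -2.68] 0.5023625679651088
```

View pics/d.png

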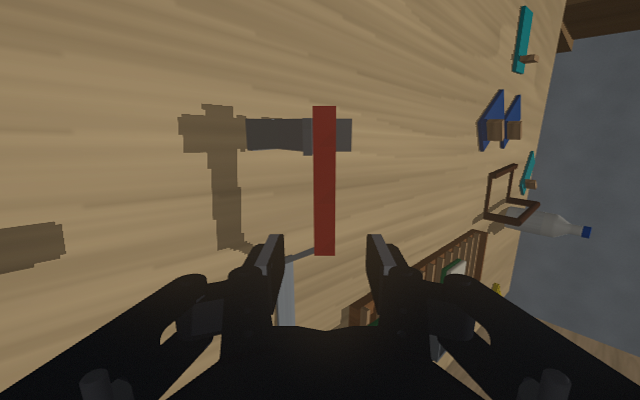

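>>> drive_tool:
  targets: [0,0,0.03,0,0,0,0.5,0,0,0.06,0,0,0,0.5,0,0,0.09,0,0,0,0.5,0,0,0.09,0,0,0,0.5,0,0,0.09,0,0,0,0,0,0,0.09,0,0,0,0,0,0,0.09,0,0,0,0,0,0,0.09,0,0,0,0,0,0,0.09,0,0,0,0,0,0,0.09,0,0,0,0]
  force: 120

```text
clock: 3.27
eef_pos: [457.2, -381.5, 96.4]
tcp_rot: [2.359, 0.002, -3.073]
contact_force: [1.0, -2.8, 7.9]
opening: 0.16
```

```bash
python3 - <<'E'
from h import *
s=sense();print(s["eef_pos"],s["tcp_rot"],s["contact_force"],s["opening"])
p,R=T();print(R.apply([0,0,53.9])+p)
# lift 110 and go towards rack, straight up first
rel([(p+[0,0,110],R)])
E
```

```text
[ 457.25 -381.51   96.42] [ 2.36  0.   -3.07] [ 0.97 -2.81  7.89] 0.16036282749189806
[ 454.74 -343.57   58.21]
[-0.0002, 0.0776, -0.0780, 0.000, 0.000, 0.000] deg 0 mm 110
```

>>> drive_tool:
  targets: [0,0.01,-0.01,0,0,0,0,0,0.02,-0.02,0,0,0,0,0,0.04,-0.04,0,0,0,0,0,0.06,-0.06,0,0,0,0,0,0.08,-0.08,0,0,0,0,0,0.1,-0.1,0,0,0,0,0,0.1,-0.1,0,0,0,0]

```text
clock: 3.85
eef_pos: [457.7, -381.6, 243.1]
tcp_rot: [2.363, 0.005, -3.073]
contact_force: [1.5, -0.1, -1.5]
opening: 0.157
```

```bash
python3 - <<'E'
from h import *
rel([((640,-16,450),Ro.from_euler("xyz",[np.pi,0,np.pi/2]))])
E
```

```text
[-0.2081, 0.3953, 0.1007, 0.597, -0.632, 1.550] deg 102 mm 458
```

>>> drive_tool:
  targets: [-0.02,0.1,0.02,0.1,-0.1,0.2,0,-0.208,0.395,0.1,0.597,-0.632,1.55,0,-0.208,0.395,0.1,0.597,-0.632,1.55,0,-0.208,0.395,0.1,0.597,-0.632,1.55,0,-0.208,0.395,0.1,0.597,-0.632,1.55,0,-0.208,0.395,0.1,0.597,-0.632,1.55,0,-0.208,0.395,0.1,0.597,-0.632,1.55,0,-0.208,0.395,0.1,0.597,-0.632,1.55,0,-0.208,0.395,0.1,0.597,-0.632,1.55,0,-0.208,0.395,0.1,0.597,-0.632,1.55,0,-0.208,0.395,0.1,0.597,-0.632,1.55,0,-0.208,0.395,0.1,0.597,-0.632,1.55,0]

```text
clock: 4.85
eef_pos: [635.9, -22.5, 442.2]
tcp_rot: [2.983, -0.125, 1.95]
contact_force: [0.9, 0.2, -1.4]
opening: 0.161
```

>>> drive_tool:
  targets: [0,0,0,0,0,0,0,0,0,0,0,0,0,0]

```text
clock: 5.02
eef_pos: [636.5, -21.6, 441.8]
tcp_rot: [2.981, -0.126, 1.96]
contact_force: [-0.1, -1.3, -2.3]
opening: 0.162
```

```bash
python3 - <<'E'
from h import *
s=sense();print(s["eef_pos"],s["tcp_rot"],s["opening"])
f=cam("wrist")
cv2.imwrite("pics/e.png",cv2.resize(f["color"],None,fx=1.25,fy=1.25,interpolation=cv2.INTER_CUBIC))
E
```

```text
[636.49 -21.63 441.8 ] [ 2.98 -0.13  1.96] 0.1616505891521397
```

View pics/e.png

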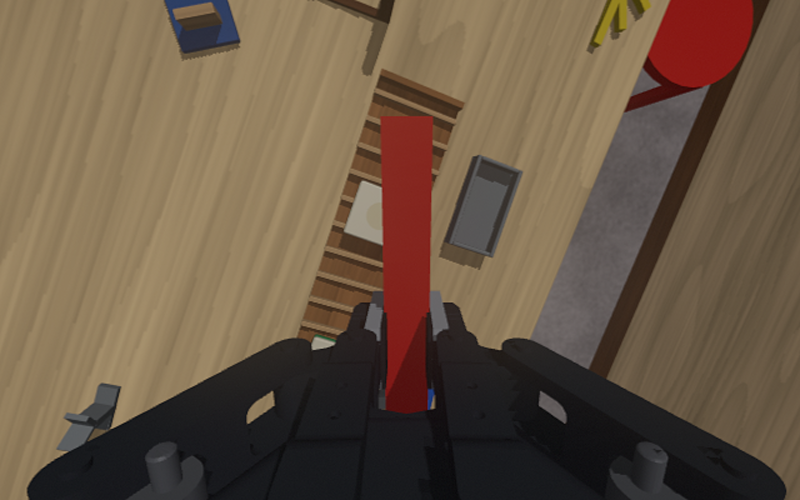

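```bash
python3 - <<'E'
from h import *
f=cam("wrist");s=cam("scene");d=cam("side")
C=np.zeros((600,800,3),np.uint8)
a=crop(f,230,50,380,290,2.5);C[:a.shape[0],:a.shape[1]]=a
b=crop(s,258,198,400,305,2.9);C[:b.shape[0],380:380+b.shape[1]]=b
c=crop(d,320,175,424,280,2.7);C[312:312+c.shape[0],380:380+c.shape[1]]=c
print(a.shape,b.shape,c.shape);cv2.imwrite("pics/f.png",C)
E
```

```text
(600, 375, 3) (310, 412, 3) (284, 281, 3)
```

View pics/f.png

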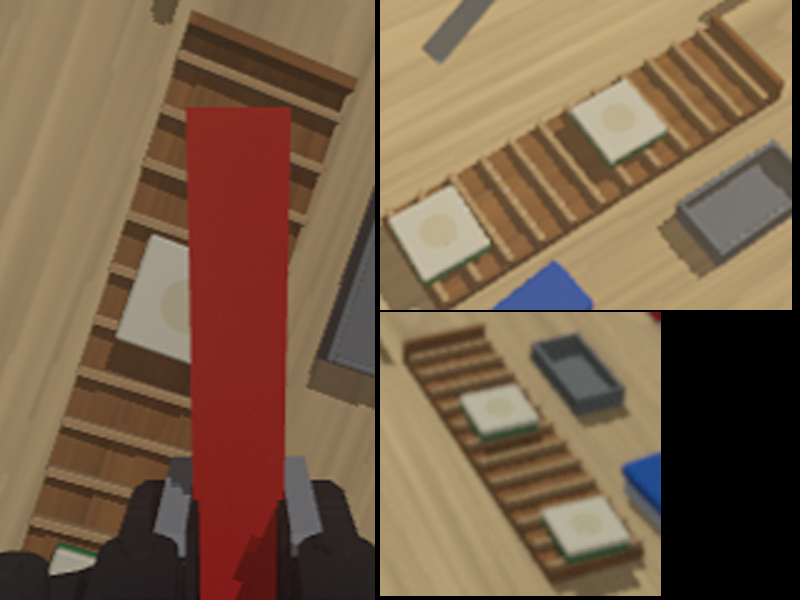

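```bash
python3 - <<'E'
from h import *
f=cam("wrist");s=cam("scene");d=cam("side")
W=lambda u,v:(230+u/2.5,50+v/2.5)
o=[(f,W(192,12),(-58,241,34)),(f,W(357,80),(58,241,34))]
for y,p in((216,(180,55)),(180,(164,108)),(144,(146,163)),(108,(130,215)),(72,(111,267)),(36,(96,321)),(0,(80,373)),(-36,(63,422)),(-72,(48,471)),(-108,(33,523))): o.append((f,W(*p),(-58,y,24)))
q,r=fit(o,(660,-40,2));print("rack wrist",q);print(r.T)
S=lambda u,v:(258+(u-380)/2.9,198+v/2.9); D=lambda u,v:(320+(u-380)/2.7,175+(v-312)/2.7)
o2=[(s,S(440,308),(58,-189,0)),(s,S(383,222),(-58,-189,14)),(s,S(782,100),(58,241,0)),(s,S(782,86),(58,241,34)),(s,S(712,17),(-58,241,34)),
(d,D(552,580),(-58,-189,0)),(d,D(642,556),(58,-189,0)),(d,D(404,343),(-58,241,34)),(d,D(484,325),(58,241,34))]
q2,r2=fit(o2,(660,-40,2));print("rack s+d",q2);print(r2.T)
inv=lambda w:Ro.from_euler("z",-q[2],degrees=True).apply(np.append(w[:2]-q[:2],0))[:2]
for n,g in(("scene",s),("side",d)):
    h=cv2.cvtColor(g["color"],cv2.COLOR_BGR2HSV); m=cv2.inRange(h,(15,8,120),(45,75,255))
    m=cv2.morphologyEx(m,cv2.MORPH_OPEN,np.ones((3,3)))
    k,l,st,c=cv2.connectedComponentsWithStats(m)
    for i in range(1,k):
        w=onz(g,*c[i],42)
        if 150<st[i,4]<1500 and 560<w[0]<760 and -260<w[1]<220:
            R=cv2.minAreaRect(cv2.findContours((l==i).astype(np.uint8),0,2)[0][0]); 
            print(n,st[i],w,"rack",inv(w))
print("wrist cake corners",[inv(onz(f,*W(*p),42)) for p in((153,235),(117,332))])
E
```

```text
rack wrist [657.3  -43.77   2.33]
[[ 0.44  1.29 -0.17 -0.62 -0.2  -0.49  0.49 -0.05 -0.12  0.28 -0.04 -0.3 ]
 [-0.54 -0.26 -0.24  0.34 -0.13  0.35  0.58 -0.22 -0.47  0.26  0.76 -0.17]]
rack s+d [659.46 -41.94   2.45]
[[ 0.01 -1.41 -0.73  0.91  1.02 -0.3   0.95 -0.24  0.12]
 [ 3.56 -0.58  0.24 -1.07 -1.36  1.33  0.21 -1.58 -1.66]]
scene [324 226  33  27 526] [652.87  21.83  42.  ] rack [-1.76 65.73]
scene [261 262  35  32 663] [ 665.32 -194.4    42.  ] rack [   1.9  -150.83]
side [350 202  29  18 354] [650.02  18.68  42.  ] rack [-4.74 62.69]
side [380 243  33  22 467] [ 662.31 -198.08   42.  ] rack [  -1.26 -154.39]
wrist cake corners [array([-39.76, 100.22]), array([-42.87,  34.25])]
```

```bash
cat >> h.py <<'E'
RK=np.array([658.,-43.3,0.]);RY=2.35
def rk(x,y,z): return RK+Ro.from_euler("z",RY,degrees=True).apply([x,y,z])
E
python3 - <<'E'
from h import *
p,R=T();g=tool(rk(-250,52.5,150),RY,45);rel([g]);print(g[0])
E
```

```text
[0.0394, -0.2550, 0.2213, -0.466, 0.463, -1.156] deg 76 mm 340
[407.62 -39.18 188.11]
```

>>> drive_tool:
  targets: [0.02,-0.127,0.111,-0.233,0.231,-0.578,0,0.0394,-0.255,0.2213,-0.466,0.463,-1.156,0,0.0394,-0.255,0.2213,-0.466,0.463,-1.156,0,0.0394,-0.255,0.2213,-0.466,0.463,-1.156,0,0.0394,-0.255,0.2213,-0.466,0.463,-1.156,0,0.0394,-0.255,0.2213,-0.466,0.463,-1.156,0,0.0394,-0.255,0.2213,-0.466,0.463,-1.156,0,0.0394,-0.255,0.2213,-0.466,0.463,-1.156,0,0.0394,-0.255,0.2213,-0.466,0.463,-1.156,0,0.0394,-0.255,0.2213,-0.466,0.463,-1.156,0,0.0394,-0.255,0.2213,-0.466,0.463,-1.156,0,0.0394,-0.255,0.2213,-0.466,0.463,-1.156,0]

```text
clock: 6.37
eef_pos: [407.0, -38.8, 187.7]
tcp_rot: [2.353, 0.002, -3.097]
contact_force: [1.4, -0.4, -1.7]
opening: 0.16
```

```bash
python3 - <<'E'
from h import *
rel([tool(rk(-250,52.5,90),RY,45)]);print(sense()["qpos"])
E
```

```text
[-0.0005, -0.0425, 0.0417, 0.003, -0.001, 0.004] deg 0 mm 60
[-0.51  0.42  2.09  0.7   1.21 -2.58]
```

>>> drive_tool:
  targets: [0,-0.0215,0.021,0.003,0,0.004,0,0,-0.043,0.042,0.003,0,0.004,0,0,-0.043,0.042,0.003,0,0.004,0,0,-0.043,0.042,0.003,0,0.004,0]

```text
clock: 6.7
eef_pos: [407.8, -39.0, 127.9]
tcp_rot: [2.358, -0.005, -3.103]
contact_force: [0.9, 0.9, -0.8]
opening: 0.157
```

```bash
python3 - <<'E'
from h import *
f=cam("wrist");s=cam("scene");d=cam("side")
p,R=T();print(p+R.apply([0,0,53.9]), rk(-250,52.5,90))
C=np.zeros((600,800,3),np.uint8)
a=cv2.resize(f["color"][100:400,160:480],None,fx=1.25,fy=1.25);C[:a.shape[0],:a.shape[1]]=a
b=crop(s,230,150,360,250,3);C[:b.shape[0],405:405+b.shape[1]]=b[:,:395]
c=crop(d,290,160,420,260,3);C[305:605,405:800]=c[:295,:395][:295] if 0 else np.pad(c,((0,0),(0,5),(0,0)))[:295]
cv2.imwrite("pics/g.png",C)
E
```

```text
[407.41  -1.36  91.41] [406.06  -1.1   90.  ]
```

View pics/g.png

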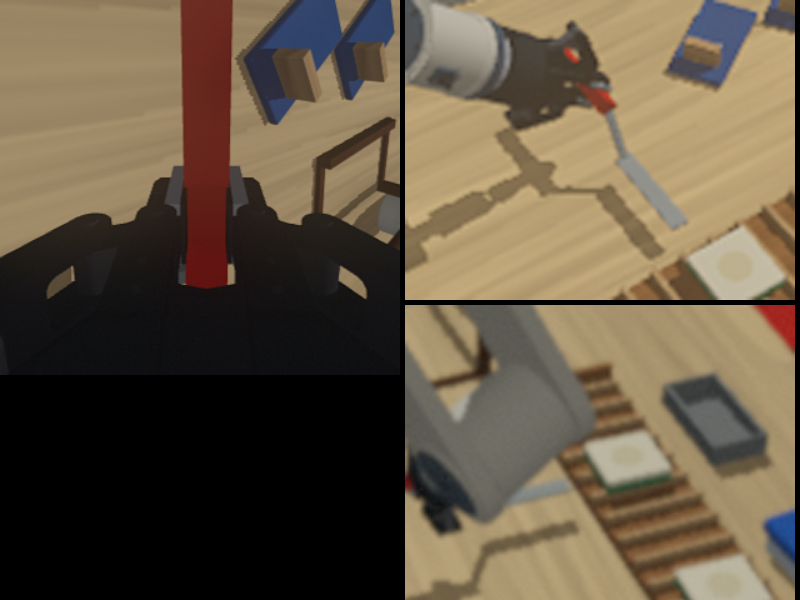

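```bash
python3 - <<'E'
from h import *
s=cam("scene");d=cam("side")
print(tri(s,(230+(678-405)/3,150+224/3),d,(290+(569-405)/3,160+(485-305)/3)))
print("neck/blade junction scene on z36:",onz(s,230+(622-405)/3,150+155/3,38),"tip on 36",onz(s,230+(678-405)/3,150+224/3,37), onz(d,290+(569-405)/3,160+(485-305)/3,37))
E
```

```text
(array([575.58,   2.98,  34.52]), np.float64(4.26580764088323))
neck/blade junction scene on z36: [466.67   0.98  38.  ] tip on 36 [575.36   3.97  37.  ] [574.92  -2.45  37.  ]
```

```bash
python3 - <<'E'
from h import *
rel([tool(rk(-238,54.5,74.5),RY,45)]);rel([tool(rk(-238,54.5,74.5),RY,45)],tool(rk(-250,52.5,90),RY,45))
E
```

```text
[-0.0106, -0.0105, 0.0136, -0.005, 0.001, -0.001] deg 0 mm 20
[-0.0120, -0.0095, 0.0124, 0.000, 0.000, 0.000] deg 0 mm 20
```

>>> drive_tool:
  targets: [-0.0113,-0.01,0.013,-0.003,0,0,0,-0.0113,-0.01,0.013,-0.003,0,0,0,-0.0113,-0.01,0.013,-0.003,0,0,0]

```text
clock: 7.2
eef_pos: [419.7, -36.4, 112.6]
tcp_rot: [2.357, -0.002, -3.101]
contact_force: [-0.1, -0.4, 0.2]
opening: 0.159
```

```bash
python3 - <<'E'
from h import *
s=cam("scene");d=cam("side")
p,R=T();print(p+R.apply([0,0,53.9]), rk(-238,54.5,74.5),sense()["contact_force"])
C=np.zeros((600,800,3),np.uint8)
C[:300,:396]=crop(s,310,210,376,260,6)[:300,:396]
C[300:600,:396]=crop(d,330,195,396,245,6)
cv2.imwrite("pics/h.png",C[:,:396])
E
```

```text
[417.73   1.67  74.66] [417.97   1.4   74.5 ] [-0.4   0.34 -0.91]
```

View pics/h.png

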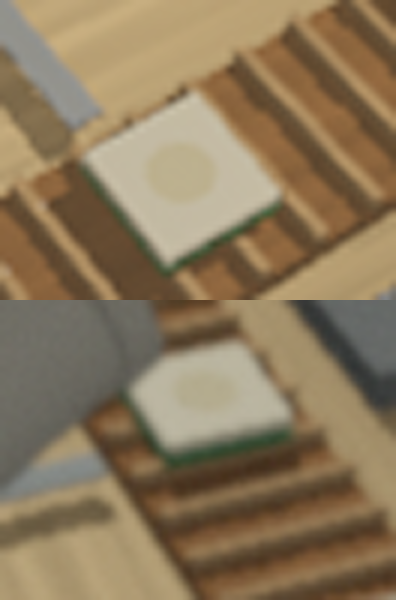

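```bash
python3 - <<'E'
from h import *
s=cam("scene");d=cam("side")
X=lambda P:np.round((proj(s,P)-[310,210])*6,0).tolist(); Y=lambda P:np.round((proj(d,P)-[330,195])*6+[0,300],0).tolist()
sl=[rk(-58,y,24) for y in(0,36,72,108,144,180)]
print("slat ends scene",X(sl));print("side",Y(sl))
tips=[rk(-68,54.5+k,19.5) for k in(-10,10)];print("tip scene",X(tips),"side",Y(tips))
print("cake corners scene",X([rk(x-2,64+y,42) for x,y in((-38,-36),(-38,36),(38,-36),(38,36))]))
E
```

```text
slat ends scene [[9.0, 180.0], [68.0, 146.0], [125.0, 112.0], [181.0, 80.0], [235.0, 48.0], [288.0, 17.0]]
side [[161.0, 509.0], [133.0, 468.0], [106.0, 428.0], [80.0, 389.0], [55.0, 351.0], [30.0, 314.0]]
tip scene [[70.0, 129.0], [102.0, 111.0]] side [[109.0, 469.0], [94.0, 446.0]]
cake corners scene [[75.0, 158.0], [190.0, 91.0], [164.0, 267.0], [282.0, 194.0]]
```

>>> drive_tool:
  targets: [-0.012,-0.001,-0.001,0,0,0,0,-0.024,-0.001,-0.001,0,0,0,0,-0.036,-0.001,-0.001,0,0,0,0,-0.048,-0.001,-0.001,0,0,0,0,-0.06,-0.001,-0.001,0,0,0,0,-0.06,-0.001,-0.001,0,0,0,0]

```text
clock: 7.9
eef_pos: [482.6, -35.6, 112.0]
tcp_rot: [2.358, 0.0, -3.102]
contact_force: [-0.1, -0.3, -0.5]
opening: 0.166
```

>>> drive_tool:
  targets: [-0.012,0,0,0,0,0,0,-0.024,0,0,0,0,0,0,-0.036,0,0,0,0,0,0,-0.048,0,0,0,0,0,0,-0.056,0,0,0,0,0,0,-0.056,0,0,0,0,0,0]

```text
clock: 8.4
eef_pos: [537.5, -33.3, 111.9]
tcp_rot: [2.358, -0.0, -3.102]
contact_force: [0.1, 0.3, -1.7]
opening: 0.16
```

```bash
python3 - <<'E'
from h import *
p,R=T();o=p+R.apply([0,0,53.9]);print(o, rk(-122,53,74.5),sense()["contact_force"],sense()["opening"],sense()["qpos"],R.as_euler("xyz"))
Z=Ro.from_euler("z",-RY,degrees=True)
print("origin in rack",Z.apply(o-RK))
# flip: blade path. rack coordinates (y,z) of blade face centre; P pivot
P=np.array([103.5,14.]);x=-122
def org(c,th):  # c=(y,z) of blade mid-thickness centre, th roll deg (cake -y side up)
    t=np.radians(th); n=np.array([np.sin(t),np.cos(t)]) # blade normal (y,z)
    q=np.array(c)+55*n; return rk(x,q[0],q[1])
G=[tool(org((53,19.5),0),RY,45)]
G.append(tool(org((52.5,26),6),RY,39)); G.append(tool(org((51,32),14),RY,31))
for th in range(20,116,8):
    t=np.radians(th); r=55.; f=P+r*np.array([-np.cos(t),np.sin(t)]); c=f-1.5*np.array([np.sin(t),np.cos(t)])
    G.append(tool(org(c,th),RY,45-th)); print(th,c,G[-1][0])
print("from nominal");rel(G,G[0])
E
```

```text
[536.02   4.7   73.69] [533.93   4.65  74.5 ] [ 0.06  0.33 -1.72] 0.1596062042602975 [-0.39  0.67  1.86  0.78  1.15 -2.53] [ 2.36 -0.   -3.1 ]
origin in rack [-119.91   52.96   73.69]
20 [51.3 31.4] [534.16  -1.01 131.93]
28 [54.23 38.5 ] [533.47  15.94 138.6 ]
36 [58.12 45.11] [532.74  33.65 142.85]
44 [62.89 51.13] [532.    51.77 144.58]
52 [68.46 56.42] [531.25  69.96 143.78]
60 [74.7  60.88] [530.51  87.87 140.44]
68 [81.51 64.43] [529.81 105.13 134.65]
76 [88.74 67.  ] [529.14 121.42 126.51]
84 [96.26 68.54] [528.52 136.42 116.18]
92 [103.92  69.02] [527.97 149.84 103.86]
100 [111.57  68.42] [527.5  161.41  89.79]
108 [119.07  66.77] [527.11 170.92  74.25]
from nominal
[0.0000, 0.0000, 0.0000, 0.000, 0.000, 0.000] deg 0 mm 0
[0.0000, 0.0137, -0.0004, 0.105, -0.000, -0.000] deg 6 mm 14
[-0.0000, 0.0287, 0.0019, 0.244, -0.000, -0.000] deg 14 mm 29
[0.0000, 0.0366, 0.0093, 0.349, -0.000, -0.000] deg 20 mm 38
[-0.0000, 0.0533, 0.0166, 0.489, -0.000, -0.000] deg 28 mm 56
[-0.0000, 0.0688, 0.0261, 0.628, -0.000, 0.000] deg 36 mm 74
[-0.0000, 0.0829, 0.0377, 0.768, -0.000, -0.000] deg 44 mm 91
[-0.0000, 0.0952, 0.0511, 0.908, -0.000, -0.000] deg 52 mm 108
[-0.0000, 0.1055, 0.0662, 1.047, -0.000, -0.000] deg 60 mm 125
[-0.0000, 0.1136, 0.0825, 1.187, -0.000, -0.000] deg 68 mm 140
[0.0000, 0.1194, 0.0998, 1.326, -0.000, 0.000] deg 76 mm 156
[-0.0000, 0.1227, 0.1177, 1.466, -0.000, 0.000] deg 84 mm 170
[-0.0000, 0.1235, 0.1359, 1.606, -0.000, 0.000] deg 92 mm 184
[0.0000, 0.1217, 0.1540, 1.745, -0.000, 0.000] deg 100 mm 196
[0.0000, 0.1175, 0.1717, 1.885, -0.000, -0.000] deg 108 mm 208
```

>>> drive_tool:
  targets: [0,0.005,0,0.04,0,0,0,0,0.0137,-0.0004,0.105,0,0,0,0,0.021,0.001,0.175,0,0,0,0,0.0287,0.0019,0.244,0,0,0,0,0.0327,0.0055,0.297,0,0,0,0,0.0366,0.0093,0.349,0,0,0,0,0.045,0.013,0.419,0,0,0,0,0.0533,0.0166,0.489,0,0,0,0,0.0533,0.0166,0.489,0,0,0,0,0.0533,0.0166,0.489,0,0,0]

```text
clock: 9.23
eef_pos: [533.2, 17.1, 138.1]
tcp_rot: [2.845, -0.002, -3.099]
contact_force: [1.0, -0.9, -1.5]
opening: 0.162
```

```bash
python3 - <<'E'
from h import *
s=cam("scene");d=cam("side")
p,R=T();o=p+R.apply([0,0,53.9]);print(sense()["contact_force"],sense()["opening"],R.as_euler("xyz",degrees=True))
C=np.zeros((600,800,3),np.uint8)
C[:300,:396]=crop(s,300,190,399,265,4)
C[:300,400:796]=crop(d,310,180,409,255,4)
cv2.imwrite("pics/i.png",C[:300])
E
```

```text
[-0.82  0.3  -1.73] 0.16281395338201174 [ 162.96   -0.16 -177.7 ]
```

View pics/i.png

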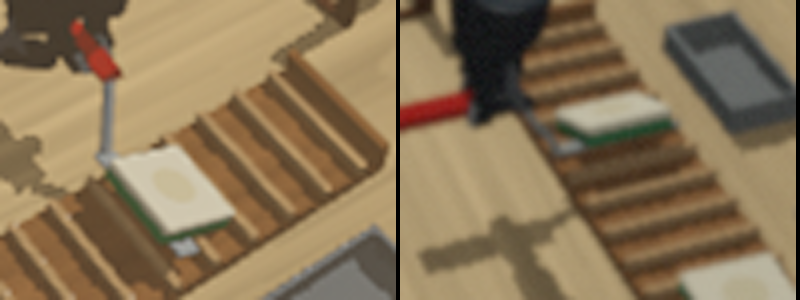

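```bash
cat >> h.py <<'E'
def flip(P,r,ths,x,base):
    def g(th,up=0):
        t=np.radians(th); f=np.array(P)+r*np.array([-np.cos(t),np.sin(t)]); n=np.array([np.sin(t),np.cos(t)])
        q=f-1.5*n+55*n; return tool(rk(x,q[0],q[1]),RY,45-th)
    rel([g(t) for t in ths],g(base))
E
python3 - <<'E'
from h import *
flip((103.5,14),55,list(range(34,101,6)),-122,28)
E
```

```text
[0.0000, 0.0137, 0.0006, 0.105, -0.000, 0.000] deg 6 mm 14
[0.0000, 0.0272, 0.0026, 0.209, -0.000, 0.000] deg 12 mm 27
[0.0000, 0.0404, 0.0061, 0.314, -0.000, 0.000] deg 18 mm 41
[-0.0000, 0.0532, 0.0109, 0.419, -0.000, 0.000] deg 24 mm 54
[-0.0000, 0.0655, 0.0170, 0.524, -0.000, 0.000] deg 30 mm 68
[-0.0000, 0.0770, 0.0243, 0.628, -0.000, 0.000] deg 36 mm 81
[-0.0000, 0.0877, 0.0328, 0.733, -0.000, 0.000] deg 42 mm 94
[0.0000, 0.0974, 0.0424, 0.838, -0.000, 0.000] deg 48 mm 106
[-0.0000, 0.1061, 0.0530, 0.942, -0.000, 0.000] deg 54 mm 119
[-0.0000, 0.1137, 0.0644, 1.047, -0.000, 0.000] deg 60 mm 131
[-0.0000, 0.1200, 0.0765, 1.152, -0.000, -0.000] deg 66 mm 142
[0.0000, 0.1250, 0.0892, 1.257, -0.000, 0.000] deg 72 mm 154
```

>>> drive_tool:
  targets: [0,0.0137,0.0006,0.105,0,0,0,0,0.0272,0.0026,0.209,0,0,0,0,0.0404,0.0061,0.314,0,0,0,0,0.0532,0.0109,0.419,0,0,0,0,0.0655,0.017,0.524,0,0,0,0,0.077,0.0243,0.628,0,0,0,0,0.0824,0.0285,0.68,0,0,0,0,0.0877,0.0328,0.733,0,0,0,0,0.0926,0.0375,0.785,0,0,0,0,0.0974,0.0424,0.838,0,0,0,0,0.1017,0.0477,0.89,0,0,0,0,0.1061,0.053,0.942,0,0,0]

```text
clock: 10.33
eef_pos: [528.7, 132.1, 117.1]
tcp_rot: [-2.493, -0.004, -3.104]
contact_force: [0.9, -0.6, -1.4]
opening: 0.164
```

```bash
python3 - <<'E'
from h import *
s=cam("scene");d=cam("side")
p,R=T();o=p+R.apply([0,0,53.9]);print(sense()["contact_force"],sense()["opening"],R.as_euler("xyz",degrees=True))
C=np.zeros((600,800,3),np.uint8)
C[:300,:396]=crop(s,300,180,399,255,4)
C[:300,400:796]=crop(d,310,170,409,245,4)
cv2.imwrite("pics/j.png",C[:300])
flip((103.5,14),55,[85,88,91,94,97,100],-122,82)
E
```

```text
[-0.22 -0.16 -1.52] 0.15992425598096938 [-142.88   -0.35 -177.74]
[0.0000, 0.0068, 0.0001, 0.052, -0.000, -0.000] deg 3 mm 7
[0.0000, 0.0137, 0.0006, 0.105, -0.000, -0.000] deg 6 mm 14
[0.0000, 0.0204, 0.0014, 0.157, -0.000, -0.000] deg 9 mm 20
[-0.0000, 0.0272, 0.0026, 0.209, -0.000, -0.000] deg 12 mm 27
[-0.0000, 0.0338, 0.0042, 0.262, -0.000, 0.000] deg 15 mm 34
[0.0000, 0.0404, 0.0061, 0.314, -0.000, 0.000] deg 18 mm 41
```

View pics/j.png

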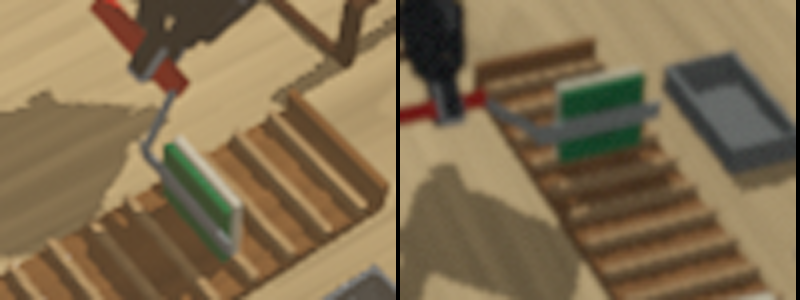

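>>> drive_tool:
  targets: [0,0.0068,0.0001,0.052,0,0,0,0,0.0137,0.0006,0.105,0,0,0,0,0.0204,0.0014,0.157,0,0,0,0,0.0272,0.0026,0.209,0,0,0,0,0.0338,0.0042,0.262,0,0,0,0,0.0404,0.0061,0.314,0,0,0,0,0.0404,0.0061,0.314,0,0,0,0,0.0404,0.0061,0.314,0,0,0]

```text
clock: 11.1
eef_pos: [527.5, 160.7, 87.9]
tcp_rot: [-2.183, -0.005, -3.103]
contact_force: [-0.5, 0.0, -0.9]
opening: 0.16
```

```bash
cat > chk.py <<'E'
from h import *
def cakes():
    for n in("scene","side"):
        g=cam(n);h=cv2.cvtColor(g["color"],cv2.COLOR_BGR2HSV)
        for nm,lo,hi in(("cream",(15,8,120),(45,75,255)),("green",(55,80,30),(90,255,200))):
            m=cv2.morphologyEx(cv2.inRange(h,lo,hi),cv2.MORPH_OPEN,np.ones((3,3)))
            k,l,st,c=cv2.connectedComponentsWithStats(m)
            for i in range(1,k):
                w=onz(g,*c[i],42); q=Ro.from_euler("z",-RY,degrees=True).apply(w-RK)
                if st[i,4]>40 and abs(q[0])<80 and abs(q[1])<260: print(n,nm,st[i],"rack",q[:2])
if __name__=="__main__": cakes()
E
python3 - <<'E'
from chk import *
cakes();p,R=T();print(R.as_euler("xyz",degrees=True),sense()["qpos"],sense()["contact_force"])
E
```

```text
scene cream [261 262  35  32 665] rack [   1.16 -151.28]
scene green [351 214  27  24 373] rack [ -0.99 157.73]
side cream [380 243  33  22 471] rack [  -2.2  -154.87]
side green [341 188  21   9 127] rack [ -5.23 167.86]
[-125.1    -0.15 -177.81] [ 0.63  0.81  1.73 -0.77  1.36 -0.51] [ 0.28  0.05 -1.28]
```

>>> drive_tool:
  targets: [0.03,0,0,0,0,0,0,0.07,0,0,0,0,0,0,0.11,0,0,0,0,0,0,0.14,0,0,0,0,0,0,0.14,0,0,0,0,0,0]

```text
clock: 11.62
eef_pos: [382.9, 154.0, 90.0]
tcp_rot: [-2.18, -0.006, -3.103]
contact_force: [-0.4, -0.5, -0.8]
opening: 0.164
```

```bash
python3 - <<'E'
from chk import *
cakes();p,R=T();print(p,p+R.apply([0,0,53.9]),rk(-238,-161.5,74.5))
# base: command pose ~ measured; raise and go to preinsert for cake at -152
rel([tool(rk(-262,60,180),RY,0),tool(rk(-245,-161.5,150),RY,45)])
E
```

```text
scene cream [261 262  35  32 665] rack [   1.16 -151.28]
scene green [349 214  29  24 419] rack [ -0.85 153.73]
side cream [380 243  33  22 469] rack [  -2.21 -154.89]
side green [341 188  25  15 275] rack [ -5.35 148.94]
[387.7  155.86  89.87] [389.43 111.79  58.89] [ 426.82 -214.42   74.5 ]
[0.0002, -0.2041, 0.0400, -0.958, -0.002, 0.000] deg 55 mm 208
[-0.0170, -0.3159, 0.2787, -1.744, -0.002, -0.001] deg 100 mm 422
```

>>> drive_tool:
  targets: [0,-0.03,-0.02,0,0,0,0,0,-0.06,-0.01,-0.12,0,0,0,0,-0.204,0.04,-0.958,0,0,0,0,-0.204,0.04,-0.958,0,0,0,0,-0.204,0.04,-0.958,0,0,0,0,-0.204,0.04,-0.958,0,0,0,0,-0.204,0.04,-0.958,0,0,0,0,-0.204,0.04,-0.958,0,0,0,0,-0.204,0.04,-0.958,0,0,0,0,-0.204,0.04,-0.958,0,0,0]

```text
clock: 12.55
eef_pos: [395.5, 4.0, 235.1]
tcp_rot: [3.138, 0.004, -3.106]
contact_force: [0.3, -0.6, -1.4]
opening: 0.162
```

```bash
python3 - <<'E'
from chk import *
cakes();p,R=T();print(p,R.as_euler("xyz"))
rel([tool(rk(-250,-161.5,130),RY,45),])
E
```

```text
scene cream [261 262  35  32 666] rack [   1.1  -151.24]
scene green [350 214  28  24 352] rack [ -0.49 153.8 ]
side cream [380 243  33  22 467] rack [  -2.04 -154.83]
side green [341 188  25  16 278] rack [ -5.6 148.5]
[394.58   4.37 233.95] [-3.14 -0.   -3.11]
[-0.0129, -0.2576, 0.0674, -0.791, 0.002, -0.006] deg 45 mm 267
```

>>> drive_tool:
  targets: [-0.013,-0.2576,0.0674,-0.791,0.002,-0.006,0,-0.013,-0.2576,0.0674,-0.791,0.002,-0.006,0,-0.013,-0.2576,0.0674,-0.791,0.002,-0.006,0,-0.013,-0.2576,0.0674,-0.791,0.002,-0.006,0,-0.013,-0.2576,0.0674,-0.791,0.002,-0.006,0,-0.013,-0.2576,0.0674,-0.791,0.002,-0.006,0,-0.013,-0.2576,0.0674,-0.791,0.002,-0.006,0,-0.013,-0.2576,0.0674,-0.791,0.002,-0.006,0,-0.013,-0.2576,0.0674,-0.791,0.002,-0.006,0]

```text
clock: 13.4
eef_pos: [416.8, -254.2, 162.5]
tcp_rot: [2.352, -0.01, -3.097]
contact_force: [-1.0, -0.1, -1.3]
opening: 0.165
```

```bash
python3 - <<'E'
from chk import *
p,R=T();print(p,R.as_euler("xyz"))
rel([tool(rk(-238,-162,74.5),RY,45),])
s=cam("scene");d=cam("side")
C=np.zeros((300,800,3),np.uint8)
C[:300,:396]=crop(s,240,180,405,305,2.4)
C[:300,400:700]=crop(d,305,170,430,295,2.4)
cv2.imwrite("pics/k.png",C)
E
```

```text
[ 416.78 -254.24  162.5 ] [ 2.35 -0.01 -3.1 ]
[-0.0122, -0.0348, 0.0355, 0.004, -0.010, -0.005] deg 1 mm 51
```

View pics/k.png

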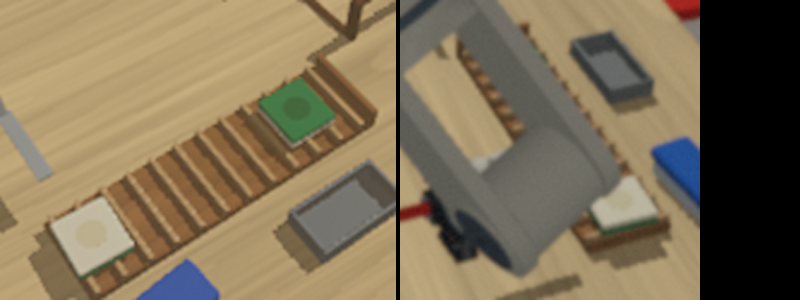

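>>> drive_tool:
  targets: [-0.006,-0.0174,0.0178,0.002,-0.002,-0.002,0,-0.012,-0.035,0.0355,0.002,-0.004,-0.002,0,-0.012,-0.035,0.0355,0.002,-0.004,-0.002,0,-0.012,-0.035,0.0355,0.002,-0.004,-0.002,0,-0.012,-0.035,0.0355,0.002,-0.004,-0.002,0]

```text
clock: 13.92
eef_pos: [429.2, -248.4, 117.9]
tcp_rot: [2.356, 0.002, -3.095]
contact_force: [-0.1, 1.0, -1.0]
opening: 0.163
```

```bash
python3 - <<'E'
from h import *
for i in range(3):
    s=cam("scene");p,R=T();print(p+R.apply([0,0,53.9]),rk(-238,-162,74.5),R.as_euler("xyz"))
rel([tool(rk(-238,-162,74.5),RY,45)])
# blade tip in scene: predicted vs seen grey pixels
m=cv2.inRange(cv2.cvtColor(s["color"],cv2.COLOR_BGR2HSV),(0,0,100),(180,45,255))
pt=proj(s,[rk(-68,-162,19.5),rk(-68,-172,19.5),rk(-68,-152,19.5),rk(-150,-162,19.5)]);print(pt)
u,v=pt[0].astype(int);mm=m[v-40:v+12,u-40:u+12]
q=np.argwhere(mm)[:,::-1]+[u-40,v-40]; w=np.array([onz(s,a,b,21) for a,b in q]); z=Ro.from_euler("z",-RY,degrees=True).apply(w-RK)
k=(abs(z[:,1]+162)<20)&(z[:,0]<-60); z=z[k]; print(len(z),"tip x",np.percentile(z[:,0],98));
for a in(-130,-115,-100,-85,-72):
    j=abs(z[:,0]-a)<8
    if j.any(): print(a,z[j][:,1].mean(),z[j][:,1].min(),z[j][:,1].max())
E
```

```text
[ 427.68 -210.8    80.  ] [ 426.84 -214.92   74.5 ] [ 2.36  0.   -3.1 ]
[ 427.77 -211.19   79.99] [ 426.84 -214.92   74.5 ] [ 2.36  0.   -3.1 ]
[ 427.77 -211.43   79.85] [ 426.84 -214.92   74.5 ] [ 2.36  0.   -3.1 ]
[0.0011, -0.0062, 0.0013, -0.000, -0.001, 0.006] deg 0 mm 6
[[263.27 265.44]
 [260.23 267.2 ]
 [266.29 263.69]
 [249.99 245.57]]
232 tip x -73.60975013028676
-130 -156.53427307840957 -165.39560262656275 -147.34218223262727
-115 -155.55711684024547 -164.58080991287784 -146.66367635099877
-100 -155.62596789679657 -164.5846166825883 -146.7689869971104
-85 -155.69469413473846 -164.58648762220795 -146.8730892514671
-72 -154.96497550777428 -163.79134785113317 -146.2110137206018
```

>>> drive_tool:
  targets: [0.001,-0.0062,0.0013,0,0,0.004,0,0.001,-0.0062,0.0013,0,0,0.004,0,0.001,-0.0062,0.0013,0,0,0.004,0]

```text
clock: 14.32
eef_pos: [428.1, -253.4, 111.3]
tcp_rot: [2.355, -0.0, -3.101]
contact_force: [-0.6, 0.3, -1.1]
opening: 0.161
```

```bash
python3 - <<'E'
from h import *
for i in range(2):
    s=cam("scene");p,R=T();print(p+R.apply([0,0,53.9]),rk(-238,-162,74.5),R.as_euler("xyz"))
rel([tool(rk(-238,-162,74.5),RY,45)])
m=cv2.inRange(cv2.cvtColor(s["color"],cv2.COLOR_BGR2HSV),(0,0,100),(180,45,255))
u,v=263,265;mm=m[v-40:v+12,u-40:u+12]
q=np.argwhere(mm)[:,::-1]+[u-40,v-40]; w=np.array([onz(s,a,b,21) for a,b in q]); z=Ro.from_euler("z",-RY,degrees=True).apply(w-RK)
k=(abs(z[:,1]+162)<20)&(z[:,0]<-60); z=z[k]; print(len(z),"tip x",np.percentile(z[:,0],98));
for a in(-115,-100,-85,-72):
    j=abs(z[:,0]-a)<8
    if j.any(): print(a,z[j][:,1].mean(),z[j][:,1].min(),z[j][:,1].max())
E
```

```text
[ 426.54 -215.16   73.26] [ 426.84 -214.92   74.5 ] [ 2.35 -0.   -3.1 ]
[ 426.57 -215.12   73.22] [ 426.84 -214.92   74.5 ] [ 2.35 -0.   -3.1 ]
[-0.0003, 0.0011, -0.0008, 0.001, -0.000, 0.000] deg 0 mm 1
249 tip x -70.96091025701178
-115 -162.3425027406047 -171.84006400196375 -152.41317235490808
-100 -162.13347617901238 -171.8004870239829 -152.48502610761074
-85 -161.91148114605622 -171.76135977129903 -152.55605855470088
-72 -162.19239922935637 -171.72267462167025 -152.62628369773805
```

>>> drive_tool:
  targets: [-0.012,0,-0.001,0,0,0,0,-0.024,0,-0.001,0,0,0,0,-0.036,0,-0.001,0,0,0,0,-0.048,0,-0.001,0,0,0,0,-0.06,0,-0.001,0,0,0,0,-0.06,0,-0.001,0,0,0,0]

```text
clock: 14.92
eef_pos: [491.0, -251.1, 111.9]
tcp_rot: [2.356, 0.002, -3.099]
contact_force: [0.4, 0.1, -2.2]
opening: 0.164
```

>>> drive_tool:
  targets: [-0.012,0,0,0,0,0,0,-0.024,0,0,0,0,0,0,-0.036,0,0,0,0,0,0,-0.048,0,0,0,0,0,0,-0.056,0,0,0,0,0,0,-0.056,0,0,0,0,0,0]

```text
clock: 15.42
eef_pos: [546.0, -248.8, 112.0]
tcp_rot: [2.356, 0.001, -3.099]
contact_force: [0.4, 0.2, -1.3]
opening: 0.164
```

```bash
python3 - <<'E'
from chk import *
p,R=T();o=p+R.apply([0,0,53.9]);print("rack",Ro.from_euler("z",-RY,degrees=True).apply(o-RK),R.as_euler("xyz"),sense()["contact_force"])
cakes()
E
```

```text
rack [-120.3  -162.63   73.88] [ 2.36  0.   -3.1 ] [ 0.36  0.18 -1.28]
scene cream [261 262  35  32 678] rack [   0.15 -151.6 ]
scene green [350 214  28  24 350] rack [ -0.57 153.92]
side cream [383 237  13   8  65] rack [  4.71 -97.38]
```

>>> drive_tool:
  targets: [0,0.005,0,0.04,0,0,0,0,0.0137,-0.0004,0.105,0,0,0,0,0.021,0.001,0.175,0,0,0,0,0.0287,0.0019,0.244,0,0,0,0,0.0327,0.0055,0.297,0,0,0,0,0.0366,0.0093,0.349,0,0,0,0,0.045,0.013,0.419,0,0,0,0,0.0533,0.0166,0.489,0,0,0,0,0.0533,0.0166,0.489,0,0,0,0,0.0533,0.0166,0.489,0,0,0]

```text
clock: 16.35
eef_pos: [541.6, -198.8, 138.5]
tcp_rot: [2.843, -0.0, -3.098]
contact_force: [0.5, 0.7, -1.9]
opening: 0.161
```

>>> drive_tool:
  targets: [0,0.0137,0.0006,0.105,0,0,0,0,0.0272,0.0026,0.209,0,0,0,0,0.0404,0.0061,0.314,0,0,0,0,0.0532,0.0109,0.419,0,0,0,0,0.0655,0.017,0.524,0,0,0,0,0.077,0.0243,0.628,0,0,0,0,0.0824,0.0285,0.68,0,0,0,0,0.0877,0.0328,0.733,0,0,0,0,0.0926,0.0375,0.785,0,0,0,0,0.0974,0.0424,0.838,0,0,0,0,0.1017,0.0477,0.89,0,0,0,0,0.1061,0.053,0.942,0,0,0]

```text
clock: 17.35
eef_pos: [537.0, -83.6, 117.9]
tcp_rot: [-2.494, -0.002, -3.102]
contact_force: [0.4, 1.2, -2.3]
opening: 0.164
```

>>> drive_tool:
  targets: [0,0.0068,0.0001,0.052,0,0,0,0,0.0137,0.0006,0.105,0,0,0,0,0.0204,0.0014,0.157,0,0,0,0,0.0272,0.0026,0.209,0,0,0,0,0.0338,0.0042,0.262,0,0,0,0,0.0404,0.0061,0.314,0,0,0,0,0.0404,0.0061,0.314,0,0,0,0,0.0404,0.0061,0.314,0,0,0]

```text
clock: 18.02
eef_pos: [535.6, -54.6, 88.1]
tcp_rot: [-2.184, -0.004, -3.101]
contact_force: [0.4, -0.9, -1.3]
opening: 0.159
```

```bash
python3 - <<'E'
from chk import *
p,R=T();o=p+R.apply([0,0,53.9]);print("rack",Ro.from_euler("z",-RY,degrees=True).apply(o-RK),R.as_euler("xyz"),sense()["contact_force"],sense()["opening"])
cakes()
E
```

```text
rack [-122.85  -50.4    57.11] [-2.18 -0.   -3.1 ] [ 0.39 -0.86 -1.32] 0.15923566847601808
scene green [349 214  29  24 428] rack [ -1.2  153.39]
scene green [290 249  30  28 503] rack [  2.92 -63.36]
side green [343 188  23  16 267] rack [ -4.3  147.43]
side green [369 226  24  12 189] rack [ -1.87 -52.24]
```

>>> drive_tool:
  targets: [0.03,0,0,0,0,0,0,0.07,0,0,0,0,0,0,0.11,0,0,0,0,0,0,0.14,0,0,0,0,0,0,0.14,-0.03,-0.02,0,0,0,0,0.14,-0.06,-0.02,-0.1,0,0,0,0.14,-0.1,-0.02,-0.2,0,0,0,0.14,-0.13,-0.02,-0.3,0,0,0,0.14,-0.13,-0.02,-0.3,0,0,0]

```text
clock: 18.87
eef_pos: [400.0, -121.1, 212.7]
tcp_rot: [-2.488, 0.009, -3.102]
contact_force: [2.2, -0.0, -0.9]
opening: 0.16
```

```bash
python3 - <<'E'
from chk import *
cakes()
p,R=T();print(p,p+R.apply([0,0,53.9]))
H=(np.array([457.25,-381.51,96.42+60]),Ro.from_euler("xyz",[2.358,0.0,-3.073]))
rel([H])
E
```

```text
scene green [350 214  28  24 366] rack [ -0.24 153.87]
scene green [289 249  31  29 532] rack [  3.28 -66.17]
side green [341 188  25  16 279] rack [ -5.73 148.43]
side green [371 226  28  20 363] rack [ -1.13 -71.58]
[ 398.77 -119.81  209.36] [ 400.24 -152.73  166.7 ]
[-0.0486, -0.1761, 0.2033, -1.441, 0.009, -0.035] deg 83 mm 273
```

>>> drive_tool:
  targets: [-0.004,-0.015,0.017,-0.12,0.001,-0.003,0,-0.008,-0.029,0.034,-0.24,0.002,-0.006,0,-0.012,-0.044,0.051,-0.36,0.002,-0.009,0,-0.016,-0.059,0.068,-0.48,0.003,-0.012,0,-0.02,-0.073,0.085,-0.6,0.004,-0.015,0,-0.024,-0.088,0.102,-0.72,0.004,-0.018,0,-0.028,-0.103,0.119,-0.84,0.005,-0.02,0,-0.032,-0.117,0.136,-0.96,0.006,-0.023,0,-0.036,-0.132,0.153,-1.08,0.007,-0.026,0,-0.041,-0.147,0.169,-1.2,0.008,-0.029,0,-0.045,-0.161,0.186,-1.32,0.008,-0.032,0,-0.0486,-0.1761,0.2033,-1.441,0.009,-0.035,0]

```text
clock: 19.97
eef_pos: [458.1, -379.5, 151.8]
tcp_rot: [2.513, -0.012, -3.071]
contact_force: [1.3, 0.0, -1.5]
opening: 0.159
```

>>> drive_tool:
  targets: [0,0,0,0,0,0,0,0,0,0,0,0,0,0]

```text
clock: 20.13
eef_pos: [457.1, -379.4, 148.6]
tcp_rot: [2.516, -0.017, -3.073]
contact_force: [0.7, 0.8, -1.5]
opening: 0.161
```

```bash
python3 - <<'E'
from chk import *
p,R=T();print(p,R.as_euler("xyz"))
Q=Ro.from_euler("xyz",[2.358,0.0,-3.073])
rel([(np.array([457.25,-381.51,98.5]),Q)])
s=cam("scene");m=cv2.inRange(cv2.cvtColor(s["color"],cv2.COLOR_BGR2HSV),(0,0,90),(180,50,255))
E
```

```text
[ 457.11 -379.36  148.64] [ 2.52 -0.02 -3.07]
[-0.0008, -0.0311, 0.0394, -0.158, -0.013, -0.011] deg 9 mm 50
```

>>> drive_tool:
  targets: [0,0,0,-0.08,-0.007,-0.005,0,0,0,0,-0.158,-0.013,-0.011,0,0,-0.011,0.014,-0.158,-0.013,-0.011,0,-0.0006,-0.0225,0.0285,-0.158,-0.013,-0.011,0,-0.0006,-0.0225,0.0285,-0.158,-0.013,-0.011,0,-0.0006,-0.0225,0.0285,-0.158,-0.013,-0.011,0]

```text
clock: 20.68
eef_pos: [458.3, -379.6, 116.9]
tcp_rot: [2.364, 0.005, -3.07]
contact_force: [0.9, -0.6, -1.2]
opening: 0.158
```

```bash
python3 - <<'E'
from chk import *
for i in range(2):
    s=cam("scene");d=cam("side");p,R=T();print(p,R.as_euler("xyz"))
rel([(np.array([457.25,-381.51,97]),Ro.from_euler("xyz",[2.358,0.0,-3.073]))])
C=np.zeros((300,800,3),np.uint8)
C[:300,:396]=crop(s,160,210,259,285,4)
C[:300,400:796]=crop(d,310,280,409,355,4)
cv2.imwrite("pics/l.png",C)
E
```

```text
[ 458.92 -380.68  118.52] [ 2.37  0.01 -3.07]
[ 459.   -381.27  118.89] [ 2.37  0.01 -3.07]
[0.0020, -0.0154, 0.0155, -0.008, 0.004, 0.008] deg 1 mm 22
```

View pics/l.png

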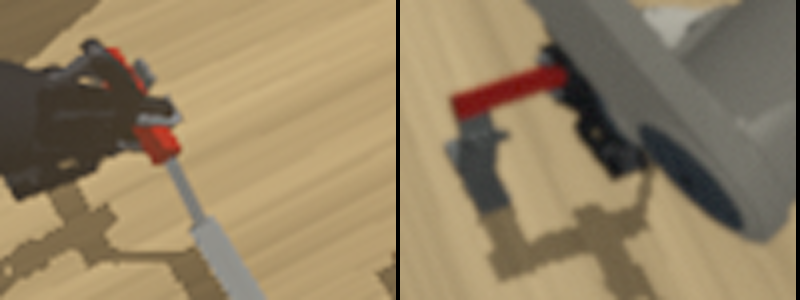

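>>> drive_tool:
  targets: [0.0005,-0.004,0.004,-0.002,0,0.002,0,0.001,-0.008,0.008,-0.004,0.002,0.004,0,0.0015,-0.0115,0.0115,-0.006,0.003,0.006,0,0.002,-0.0154,0.0155,-0.008,0.004,0.008,0,0.002,-0.0154,0.0155,-0.008,0.004,0.008,0,0.002,-0.0154,0.0155,-0.008,0.004,0.008,0]

```text
clock: 21.38
eef_pos: [456.6, -381.8, 96.2]
tcp_rot: [2.355, -0.0, -3.074]
contact_force: [-0.3, -1.5, 5.5]
opening: 0.158
```

```bash
python3 - <<'E'
from chk import *
s=cam("scene");p,R=T();print(p,R.as_euler("xyz"),sense()["contact_force"],p+R.apply([0,0,53.9]))
E
```

```text
[ 456.64 -381.85   96.21] [ 2.35 -0.   -3.07] [-1.06 -1.63  5.28] [ 454.06 -343.77   58.15]
```

>>> drive_tool:
  targets: [0,0,0,0,0,0,0.3,0,0,0,0,0,0,0.45,0,0,0,0,0,0,0.45,0,0,-0.02,0,0,0,0.45,0,0,-0.05,0,0,0,0.45,0,0,-0.09,0,0,0,0.5,0,0,-0.12,0,0,0,0.5,0,0,-0.12,0,0,0,0.5]

```text
clock: 22.1
eef_pos: [463.5, -471.0, 185.1]
tcp_rot: [2.363, 0.004, -3.076]
contact_force: [-0.2, -0.6, -0.4]
opening: 0.495
```

```bash
cat > spat.py <<'E'
from h import *
def spat(names=("scene","side","wrist")):
    for n in names:
        g=cam(n);h=cv2.cvtColor(g["color"],cv2.COLOR_BGR2HSV)
        m=cv2.inRange(h,(0,120,60),(8,255,255))|cv2.inRange(h,(172,120,60),(180,255,255))
        q=np.argwhere(m)[:,::-1]; w=np.array([onz(g,u,v,56.5)[:2] for u,v in q]); w=w[(abs(w[:,0]-434)<110)&(abs(w[:,1]+345)<60)]
        if len(w)<30: print(n,len(w));continue
        c=w.mean(0);V=np.linalg.svd(w-c,full_matrices=False)[2];a=V[0]*np.sign(V[0][0]);t=(w-c)@a
        print(n,len(w),"yaw",np.degrees(np.arctan2(a[1],a[0])),"rear",c+a*np.percentile(t,.5),"front",c+a*np.percentile(t,99.5),"origin",c+a*(np.percentile(t,.5)+75))
if __name__=="__main__": spat()
E
python3 spat.py; python3 -c "
from h import *
print(sense()['contact_force'])
f=cam('wrist')
rel([((430,200,400),Ro.from_euler('xyz',[np.pi,0,np.pi]))])"
```

```text
scene 239 yaw 3.2483864678182925 rear [ 374.35 -347.39] front [ 486.21 -341.04] origin [ 449.23 -343.14]
side 255 yaw 4.035069217528609 rear [ 378.59 -349.26] front [ 486.83 -341.62] origin [ 453.4  -343.98]
wrist 2446 yaw 4.204634020448544 rear [ 377.19 -347.19] front [ 489.76 -338.91] origin [ 451.99 -341.69]
[-0.03 -0.11 -1.46]
[-0.0128, 0.6261, 0.3163, 0.787, -0.028, 0.064] deg 45 mm 702
```

```bash
python3 - <<'E'
from h import *
Q=Ro.from_euler('xyz',[np.pi,0,np.pi]); p,R=T()
rel([((440,-100,330),R),((416,290,400),Q)])
E
```

```text
[-0.0025, 0.3648, 0.1531, 0.000, 0.000, 0.000] deg 0 mm 396
[-0.0049, 0.6901, 0.3807, 0.787, -0.028, 0.064] deg 45 mm 788
```

>>> drive_tool:
  targets: [-0.001,0.08,-0.01,0,0,0,0.6,-0.0025,0.365,0.153,0,0,0,0.6,-0.0025,0.365,0.153,0,0,0,0.6,-0.0025,0.365,0.153,0,0,0,0.6,-0.0025,0.365,0.153,0.1,0,0,0.6,-0.0025,0.365,0.153,0.2,0,0,0.6,-0.005,0.69,0.38,0.787,-0.028,0.064,0.6,-0.005,0.69,0.38,0.787,-0.028,0.064,0.6,-0.005,0.69,0.38,0.787,-0.028,0.064,0.6,-0.005,0.69,0.38,0.787,-0.028,0.064,0.6,-0.005,0.69,0.38,0.787,-0.028,0.064,0.6,-0.005,0.69,0.38,0.787,-0.028,0.064,0.6]

```text
clock: 23.3
eef_pos: [433.0, -8.8, 332.7]
tcp_rot: [-3.135, 0.002, -3.141]
contact_force: [1.2, 1.4, 0.7]
opening: 0.596
```

```bash
python3 - <<'E'
from h import *
Q=Ro.from_euler('xyz',[np.pi,0,np.pi]); rel([((416,290,400),Q)]);print(sense()["qpos"])
E
```

```text
[0.0165, 0.2984, -0.0694, -0.007, 0.002, 0.001] deg 0 mm 307
[-0.02  0.01  1.99 -0.01  1.14 -1.59]
```

>>> drive_tool:
  targets: [0.0165,0.298,-0.069,0,0,0,0.6,0.0165,0.298,-0.069,0,0,0,0.6,0.0165,0.298,-0.069,0,0,0,0.6,0.0165,0.298,-0.069,0,0,0,0.6,0.0165,0.298,-0.069,0,0,0,0.6,0.0165,0.298,-0.069,0,0,0,0.6,0.0165,0.298,-0.069,0,0,0,0.6,0.0165,0.298,-0.069,0,0,0,0.6,0.0165,0.298,-0.069,0,0,0,0.6,0.0165,0.298,-0.069,0,0,0,0.6]

```text
clock: 24.13
eef_pos: [417.4, 286.8, 400.1]
tcp_rot: [-3.138, -0.001, -3.139]
contact_force: [-0.1, -0.4, -0.3]
opening: 0.597
```

```bash
python3 - <<'E'
from h import *
f=cam("wrist");p,R=T();print(p,R.as_euler("xyz"),f["world_from_camera"])
cv2.imwrite("pics/m.png",cv2.resize(f["color"],None,fx=1.25,fy=1.25,interpolation=cv2.INTER_CUBIC))
E
```

```text
[417.59 285.93 400.1 ] [-3.14 -0.   -3.14] [[ -0.     0.97   0.26 351.29]
 [  1.     0.    -0.   287.41]
 [ -0.     0.26  -0.97 470.46]
 [  0.     0.     0.     1.  ]]
```

View pics/m.png

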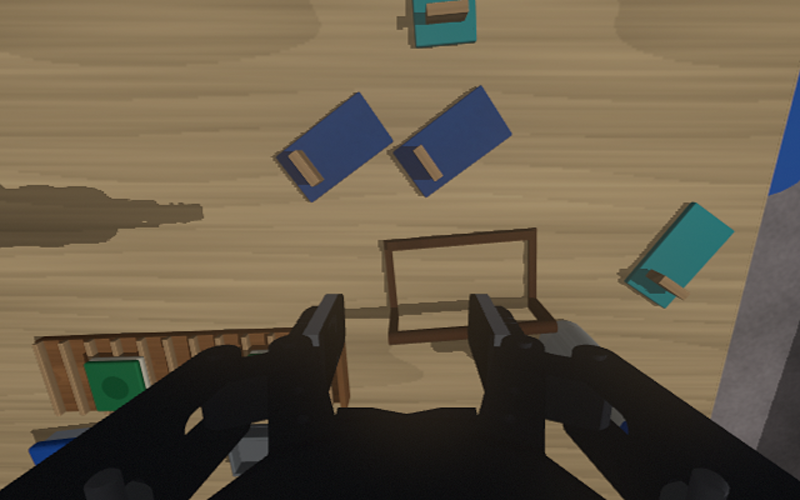

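```bash
cat > boards.py <<'E'
from h import *
def boards(n="wrist",z=9,show=True):
    f=cam(n);h=cv2.cvtColor(f["color"],cv2.COLOR_BGR2HSV)
    m=cv2.inRange(h,(105,90,25),(125,255,255))
    k,l,st,c=cv2.connectedComponentsWithStats(m);out=[]
    for i in range(1,k):
        if st[i,4]<600: continue
        q=np.argwhere(l==i)[:,::-1]; w=np.array([onz(f,u,v,z)[:2] for u,v in q],np.float32)
        if not(200<w[:,0].mean()<650 and 50<w[:,1].mean()<550): continue
        r=cv2.minAreaRect(w); b=cv2.boxPoints(r); e=[b[1]-b[0],b[2]-b[1]]; a=max(e,key=np.linalg.norm); a=a/np.linalg.norm(a)
        # cleat: tan pixels inside hull
        hull=cv2.convexHull(q.astype(np.int32)); hm=np.zeros(m.shape,np.uint8); cv2.fillConvexPoly(hm,hull,255)
        tan=cv2.inRange(h,(8,60,60),(25,255,255))&hm; tq=np.argwhere(tan)[:,::-1]; tc=onz(f,*tq.mean(0),37)[:2]
        ctr=np.array(r[0]); 
        if (tc-ctr)@a<0: a=-a
        print(n,"px",st[i][:2],"size",np.round(r[1],1),"centre",ctr,"yaw",np.degrees(np.arctan2(a[1],a[0])),"cleat in board",(tc-ctr)@a,(tc-ctr)@[-a[1],a[0]])
        out.append((ctr,np.degrees(np.arctan2(a[1],a[0]))))
    return f,out
if __name__=="__main__": boards()
E
python3 - <<'E'
from boards import *
f,o=boards()
V=lambda u,v:(u/1.25,v/1.25)
q,r=fit([(f,V(379,241),(-21,-95,14)),(f,V(537,228),(-21,95,14)),(f,V(389,337),(84,-100,72)),(f,V(557,324),(84,100,72))],(475,355,4));print("stand",q);print(r)
E
```

```text
wrist px [323  68] size [ 68.3 127.5] centre [340.67 340.95] yaw -53.494297 cleat in board 38.13696621392257 -0.26713718581161017
wrist px [229  74] size [ 68.7 127.7] centre [347.74 197.29] yaw -54.371197 cleat in board 35.81355845750758 0.6679533735678765
stand [474.93 357.07   5.25]
[[ 6.59  0.06]
 [-1.12  0.16]
 [ 0.38 -0.1 ]
 [-0.68 -0.29]]
```

```bash
python3 - <<'E'
from boards import *
f=cam("wrist");s=cam("scene");d=cam("side")
V=lambda u,v:(u/1.25,v/1.25);A=lambda u,v:(170+u/2.66,120+v/2.66);B=lambda u,v:(180+u/2.96,120+v/2.96)
for E in(95,99):
    ow=[(f,V(379,241),(-21,-E,14)),(f,V(537,228),(-21,E,14)),(f,V(389,337),(84,-100,72)),(f,V(557,324),(84,100,72))]
    q,r=fit(ow,(475,355,4));print("wrist",E,q,r.ravel())
    o2=[(s,A(580,162),(84,-100,76)),(s,A(690,97),(84,100,76)),(s,A(521,156),(-15,-E,10)),(s,A(622,91),(-15,E,10)),(d,B(408,138),(84,-100,76)),(d,B(346,62),(84,100,76)),(d,B(331,203),(-15,-E,6)),(d,B(276,122),(-15,E,10))]
    q,r=fit(o2,(475,355,4));print("s+d",E,q,r.ravel())
# dark-brown pixels of the toe strip: lines of its robot-side and far edges on z=14, between the ends
h=cv2.cvtColor(f["color"],cv2.COLOR_BGR2HSV);m=cv2.inRange(h,(0,60,20),(15,255,110))
for u in(330,345,360,375,390,405,420):
    v=np.where(m[170:215,u])[0]+170
    if len(v): print(u,v.min(),v.max(),onz(f,u,v.min(),14)[:2],onz(f,u,v.max()+1,14)[:2])
for u in(330,345,360,400):
    v=np.where(m[235:290,u])[0]+235
    if len(v): print("bar",u,v.min(),v.max(),onz(f,u,(v.min()+v.max()+1)/2,74)[:2])
E
```

```text
wrist 95 [475.46 356.69   5.17] [ 6.62  0.07 -1.15  0.19  0.42 -0.12 -0.73 -0.31]
s+d 95 [479.74 351.46   5.56] [-1.03  1.68 -0.92 -0.5   0.07 -0.98 -0.1   0.19  0.22 -0.42 -0.25 -1.75
  0.3  -0.67  0.38 -1.24]
wrist 99 [475.52 355.13   5.39] [ 3.17  0.56  0.34 -0.22 -0.37  0.13 -1.56 -0.53]
s+d 99 [479.91 351.9    5.54] [-0.9   1.66 -0.79 -0.51 -0.65 -0.48  0.77 -0.29  0.22 -0.49 -0.23 -1.81
  0.72 -0.13  0.03 -1.84]
330 190 198 [458.31 292.65] [473.27 292.73]
345 189 197 [456.63 316.71] [471.56 316.98]
360 189 196 [456.6  340.76] [469.86 341.18]
375 187 194 [453.29 364.65] [466.49 365.24]
390 187 193 [453.26 388.64] [464.79 389.31]
405 184 192 [448.33 412.26] [463.1  413.32]
420 184 191 [448.3  436.16] [461.42 437.27]
bar 330 264 273 [566.17 292.41]
bar 345 263 272 [564.45 314.92]
bar 360 261 271 [561.91 337.35]
bar 400 249 288 [565.89 397.5 ]
```

```bash
cat >> h.py <<'E'
ST=np.array([477.3,354.,0.]);SY=4.9
def bt(pos,Rb,back=0):
    "TCP pose gripping the cleat of a board at pos (underside centre) with rotation Rb"
    M=Rb.as_matrix(); R=Ro.from_matrix(np.c_[M[:,1],M[:,0],-M[:,2]])
    return np.array(pos)+Rb.apply([38,0,30+53.9+back]),R
def flat(x,y,yaw,z=0): return (np.array([x,y,z]),Ro.from_euler("z",yaw,degrees=True))
def lean(x,y,phi,z=0):
    Rb=Ro.from_euler("z",SY,degrees=True)*Ro.from_euler("y",-phi,degrees=True)
    return ST+Ro.from_euler("z",SY,degrees=True).apply([x,y,z])+Rb.apply([65,0,0]),Rb
E
python3 - <<'E'
from h import *
g=bt(*flat(340.7,341,-53.5),60);rel([g]);print(g[0],sense()["qpos"])
E
```

```text
[0.0553, 0.0255, 0.2571, -0.000, 0.003, 2.503] deg 143 mm 264
[363.3  310.45 143.9 ] [ 0.6   0.08  1.76 -0.    1.3  -0.97]
```

>>> drive_tool:
  targets: [0.055,0.0255,0.15,0,0.003,2.5,0.6,0.055,0.0255,0.15,0,0.003,2.5,0.6,0.055,0.0255,0.15,0,0.003,2.5,0.6,0.055,0.0255,0.15,0,0.003,2.5,0.6,0.055,0.0255,0.15,0,0.003,2.5,0.6,0.055,0.0255,0.15,0,0.003,2.5,0.6,0.055,0.0255,0.15,0,0.003,2.5,0.6,0.055,0.0255,0.15,0,0.003,2.5,0.6,0.055,0.0255,0.15,0,0.003,2.5,0.6,0.055,0.0255,0.15,0,0.003,2.5,0.6,0.055,0.0255,0.15,0,0.003,2.5,0.6,0.055,0.0255,0.15,0,0.003,2.5,0.6]

```text
clock: 25.38
eef_pos: [363.9, 311.2, 251.5]
tcp_rot: [-3.141, 0.0, 1.634]
contact_force: [-0.1, 0.2, -0.2]
opening: 0.603
```

```bash
python3 - <<'E'
from h import *
g=bt(*flat(340.7,341,-53.5),60);rel([g]);print(g[0],sense()["qpos"])
E
```

```text
[-0.0006, -0.0006, 0.1076, 0.000, 0.001, 0.997] deg 57 mm 108
[363.3  310.45 143.9 ] [ 0.7   0.19  1.99 -0.    0.96  0.64]
```

>>> drive_tool:
  targets: [0,0,0.014,0,0,0.125,0.6,0,0,0.027,0,0,0.25,0.6,0,0,0.04,0,0,0.375,0.6,0,0,0.054,0,0,0.5,0.6,0,0,0.067,0,0,0.625,0.6,0,0,0.08,0,0,0.75,0.6,0,0,0.094,0,0,0.875,0.6,0,0,0.1076,0,0,0.997,0.6,0,0,0.1076,0,0,0.997,0.6,0,0,0.1076,0,0,0.997,0.6]

```text
clock: 26.22
eef_pos: [363.6, 311.2, 143.6]
tcp_rot: [3.141, 0.002, 0.647]
contact_force: [0.5, 0.3, 0.4]
opening: 0.599
```

```bash
python3 - <<'E'
from boards import *
f,o=boards("wrist")
b,o2=boards("side")
g=bt(*flat(340.7,341,-53.5));rel([g])
h=cv2.cvtColor(f["color"],cv2.COLOR_BGR2HSV)
t=cv2.inRange(h,(8,60,60),(25,255,255))
# where the cleat should appear
B=Ro.from_euler("z",-53.5,degrees=True);P=[np.array([340.7,341,0])+B.apply(v) for v in([32,-22,37],[32,22,37],[44,22,37],[44,-22,37],[-65,35,9],[-65,-35,9])]
print(proj(f,P)); cv2.imwrite("pics/n.png",f["color"])
E
```

```text
wrist px [182 164] size [ 69.1 128.4] centre [341.63 341.91] yaw -52.918034 cleat in board 37.47215958960446 6.666668712279228
wrist px [335 193] size [48.1 18.8] centre [366.13 291.72] yaw 35.821926 cleat in board nan nan
wrist px [345 266] size [58.7 33.1] centre [325.   240.41] yaw 35.707684 cleat in board nan nan
[-0.0016, 0.0007, 0.0607, 0.000, -0.000, 0.010] deg 1 mm 61
[[317.01 257.53]
 [317.27 193.13]
 [336.5  193.33]
 [335.1  257.7 ]
 [180.41 164.22]
 [191.24 255.27]]boards.py:13: RuntimeWarning: Mean of empty slice.
  tan=cv2.inRange(h,(8,60,60),(25,255,255))&hm; tq=np.argwhere(tan)[:,::-1]; tc=onz(f,*tq.mean(0),37)[:2]
  ret = um.true_divide(
```

>>> drive_tool:
  targets: [-0.001,0.001,0.02,0,0,0.01,0.6,-0.001,0.001,0.04,0,0,0.01,0.6,-0.001,0.001,0.061,0,0,0.01,0.6,-0.001,0.001,0.061,0,0,0.01,0.6,-0.001,0.001,0.061,0,0,0.01,0,-0.001,0.001,0.061,0,0,0.01,0,-0.001,0.001,0.061,0,0,0.01,0,-0.001,0.001,0.061,0,0,0.01,0,-0.001,0.001,0.061,0,0,0.01,0,-0.001,0.001,0.061,0,0,0.01,0]
  force: 90

```text
clock: 27.15
eef_pos: [364.1, 311.3, 84.5]
tcp_rot: [3.142, -0.002, 0.635]
contact_force: [-0.4, -0.5, 8.0]
opening: 0.123
```

```bash
python3 - <<'E'
from h import *
s=sense();p,R=T();print(p,R.as_euler("xyz"),s["opening"],s["contact_force"])
A=bt(*lean(6,39,46,90));B=bt(*lean(6,39,46,3))
print(A,B); rel([(p+[0,0,120],R),A])
E
```

```text
[364.1  311.3   84.48] [ 3.14 -0.    0.63] 0.123389958918296 [-0.4  -0.5   8.04]
(array([491.1 , 394.33, 222.37]), Rotation.from_matrix(array([[-0.09,  0.69,  0.72],
                            [ 1.  ,  0.06,  0.06],
                            [-0.  ,  0.72, -0.69]]))) (array([491.1 , 394.33, 135.37]), Rotation.from_matrix(array([[-0.09,  0.69,  0.72],
                            [ 1.  ,  0.06,  0.06],
                            [-0.  ,  0.72, -0.69]])))
[0.0003, 0.0000, -0.1200, 0.000, 0.000, 0.000] deg 0 mm 120
[0.1518, 0.0085, -0.1376, -0.729, 0.407, -0.965] deg 73 mm 205
```

>>> drive_tool:
  targets: [0,0,-0.02,0,0,0,0,0,0,-0.06,0,0,0,0,0,0,-0.1,0,0,0,0,0,0,-0.12,0,0,0,0,0,0,-0.12,0,0,0,0]

```text
clock: 27.57
eef_pos: [365.4, 312.5, 208.4]
tcp_rot: [-3.141, -0.009, 0.635]
contact_force: [0.9, 0.3, -1.7]
opening: 0.121
```

```bash
python3 - <<'E'
from h import *
s=sense();print(s["opening"],s["contact_force"],s["eef_pos"])
rel([bt(*lean(6,39,46,100))])
E
```

```text
0.12086255332738699 [ 0.92  0.28 -1.69] [365.44 312.46 208.36]
[0.1499, 0.0086, -0.0227, -0.726, 0.401, -0.967] deg 73 mm 152
```

>>> drive_tool:
  targets: [0.0125,0.001,-0.002,-0.06,0.033,-0.08,0,0.025,0.0015,-0.004,-0.12,0.067,-0.161,0,0.0375,0.002,-0.006,-0.18,0.1,-0.242,0,0.05,0.003,-0.0075,-0.242,0.134,-0.322,0,0.0625,0.004,-0.0095,-0.302,0.167,-0.403,0,0.075,0.004,-0.0115,-0.363,0.2,-0.483,0,0.0875,0.005,-0.013,-0.423,0.234,-0.564,0,0.1,0.006,-0.015,-0.484,0.267,-0.645,0,0.1125,0.0065,-0.017,-0.544,0.3,-0.725,0,0.125,0.007,-0.019,-0.605,0.334,-0.806,0,0.1375,0.008,-0.021,-0.665,0.367,-0.886,0,0.1499,0.0086,-0.0227,-0.726,0.401,-0.967,0]

```text
clock: 28.57
eef_pos: [488.4, 396.0, 232.6]
tcp_rot: [2.37, 0.012, 1.65]
contact_force: [4.5, 2.9, 1.8]
opening: 0.122
```

>>> drive_tool:
  targets: [0,0,0,0,0,0,0,0,0,0,0,0,0,0]

```text
clock: 28.73
eef_pos: [490.0, 397.2, 235.4]
tcp_rot: [2.366, 0.011, 1.65]
contact_force: [0.6, -0.9, -0.9]
opening: 0.124
```

```bash
python3 - <<'E'
from h import *
s=sense();print(s["opening"],s["contact_force"],s["eef_pos"],s["qpos"])
rel([bt(*lean(6,39,46,40)),bt(*lean(6,39,46,3))])
d=cam("side");c=cam("scene")
Pb,Rb=lean(6,39,46,0)
z=s["eef_pos"]
E
```

```text
0.12415653856553469 [ 0.63 -0.89 -0.91] [490.03 397.24 235.42] [ 0.9   0.35  2.04 -1.3   0.57  1.9 ]
[-0.0023, -0.0436, 0.0456, -0.027, 0.012, 0.003] deg 2 mm 63
[-0.0019, -0.0695, 0.0721, -0.027, 0.012, 0.003] deg 2 mm 100
```

```bash
python3 - <<'E'
from h import *
rel([((364.1,311.3,208),Ro.from_euler("xyz",[np.pi,0,.635]))])
E
```

```text
[-0.0751, -0.1142, -0.0724, 0.712, -0.383, 0.966] deg 72 mm 155
```

>>> drive_tool:
  targets: [-0.006,-0.0095,-0.006,0.059,-0.032,0.08,0,-0.0125,-0.019,-0.012,0.119,-0.064,0.161,0,-0.019,-0.0285,-0.018,0.178,-0.096,0.242,0,-0.025,-0.038,-0.024,0.237,-0.128,0.322,0,-0.031,-0.0475,-0.03,0.297,-0.16,0.403,0,-0.0375,-0.057,-0.036,0.356,-0.192,0.483,0,-0.044,-0.0665,-0.042,0.415,-0.223,0.564,0,-0.05,-0.076,-0.048,0.475,-0.255,0.644,0,-0.056,-0.0855,-0.054,0.534,-0.287,0.725,0,-0.0626,-0.095,-0.06,0.593,-0.319,0.805,0,-0.069,-0.1047,-0.066,0.653,-0.351,0.886,0,-0.0751,-0.1142,-0.0724,0.712,-0.383,0.966,0]

```text
clock: 29.83
eef_pos: [363.6, 311.2, 208.2]
tcp_rot: [-3.139, 0.001, 0.631]
contact_force: [0.0, -0.9, -1.4]
opening: 0.122
```

```bash
python3 - <<'E'
from boards import *
cam("scene");p,R=T();print(p,R.as_euler("xyz"),sense()["qpos"])
rel([((364.1,311.3,86),Ro.from_euler("xyz",[np.pi,0,.635]))])
E
```

```text
[362.01 309.64 207.54] [-3.14  0.01  0.63] [0.7  0.25 2.03 0.01 0.87 1.64]
[0.0034, 0.0006, 0.1215, -0.006, 0.006, -0.009] deg 1 mm 122
```

>>> drive_tool:
  targets: [0.002,0,0.03,-0.003,0.003,-0.004,0,0.0034,0,0.06,-0.006,0.006,-0.009,0,0.0034,0,0.09,-0.006,0.006,-0.009,0,0.0034,0,0.11,-0.006,0.006,-0.009,0,0.0034,0,0.1215,-0.006,0.006,-0.009,0,0.0034,0,0.1225,-0.006,0.006,-0.009,0,0.0034,0,0.1225,-0.006,0.006,-0.009,0.3,0.0034,0,0.1225,-0.006,0.006,-0.009,0.55,0.0034,0,0.1225,-0.006,0.006,-0.009,0.6,0.0034,0,0.1,-0.006,0.006,-0.009,0.6,0.0034,0,0.06,-0.006,0.006,-0.009,0.6,0.0034,0,0.04,-0.006,0.006,-0.009,0.6]

```text
clock: 30.88
eef_pos: [367.7, 314.2, 171.1]
tcp_rot: [3.135, -0.009, 0.645]
contact_force: [0.7, 1.3, -0.1]
opening: 0.599
```

```bash
cat >> h.py <<'E'
def bt2(pos,Rb,back=0,al=27,gz=31.5):
    "as bt, the gripper tilted al deg about the jaw axis (points more to board +y)"
    M=Rb.as_matrix(); a=np.radians(al); d=-np.cos(a)*M[:,2]+np.sin(a)*M[:,1]; y=M[:,0]
    R=Ro.from_matrix(np.c_[np.cross(y,d),y,d]); return np.array(pos)+Rb.apply([38,0,gz])-(53.9+back)*d,R
E
python3 - <<'E' 2>/dev/null
from boards import *
f,o=boards("wrist")
p,R=T();print(p,R.as_euler("xyz"),sense()["contact_force"],sense()["opening"])
(c,y)=max(o,key=lambda t:t[0][1]);print(c,y)
rel([bt2(*flat(*c,y),60)])
def wrist(q1,q23,R): return ((Ro.from_euler("z",q1)*Ro.from_euler("y",q23)).inv()*R*Ro.from_euler("z",-np.pi/2)).as_euler("ZYZ")
for al in(20,27,35):
  for n,b,q1 in(("pick",flat(*c,y),.7),("+39",lean(6,39,46),.75),("-39",lean(6,-39,46),.6)):
    print(al,n,bt2(*b,0,al)[0],wrist(q1,2.35,bt2(*b,0,al)[1]))
E
```

```text
wrist px [197 165] size [ 69.7 128.3] centre [343.02 343.19] yaw -53.07582 cleat in board 37.57741745821415 6.418015467372548
wrist px [342 259] size [69.9 41.3] centre [322.68 233.35] yaw 35.763504 cleat in board nan nan
[369.03 315.3  173.82] [ 3.14 -0.01  0.64] [2.22 1.57 2.62] 0.5986488876371764
[343.02 343.19] -53.07582
[-0.0563, -0.0002, 0.0401, 0.006, 0.457, 0.002] deg 26 mm 69
20 pick [351.11 301.74  82.15] [-0.04  0.44  1.66]
20 +39 [493.93 376.07 131.16] [-1.94  0.16  2.4 ]
20 -39 [500.59 298.35 131.16] [-2.66  0.08  3.01]
27 pick [346.28 298.11  79.53] [-0.08  0.32  1.7 ]
27 +39 [496.33 370.21 129.33] [-2.81  0.12 -3.03]
27 -39 [502.99 292.5  129.33] [ 2.51  0.14 -2.16]
35 pick [341.13 294.24  75.65] [-0.17  0.18  1.79]
35 +39 [499.66 364.03 126.64] [ 2.66  0.19 -2.23]
35 -39 [506.32 286.32 126.64] [ 2.2   0.26 -1.86]
```

```bash
cat > kin.py <<'E'
from h import *
D=np.array([[0,.3537,1.634,0,1.155,0,624.6,0,303.1],[-.65,.22,1.74,0,1.19,-2.09,446.35,-336,341],[-.93,.83,1.35,.39,1.66,-2.68,461.4,-443.2,159],[-.51,.42,2.09,.7,1.21,-2.58,407,-38.8,187.7],[-.39,.67,1.86,.78,1.15,-2.53,537.5,-33.3,111.9],[.63,.81,1.73,-.77,1.36,-.51,527.5,160.7,87.9],[-.02,.01,1.99,-.01,1.14,-1.59,433,-8.8,332.7],[.6,.08,1.76,0,1.3,-.97,417.6,285.9,400.1],[.9,.35,2.04,-1.3,.57,1.9,490,397.2,235.4],[.7,.25,2.03,.01,.87,1.64,362,309.6,207.5]])
def fk(q,k):
    e,h,a,b,o,L=k; r=Ro.from_euler("z",q[0]);A=r*Ro.from_euler("y",q[1]);B=r*Ro.from_euler("y",q[1]+q[2]);R=B*Ro.from_euler("ZYZ",[q[3],q[4],q[5]+np.pi/2])
    return r.apply([e,0,h])+A.apply([0,0,a])+B.apply([o,0,b])+R.apply([0,0,L]),R
K=least_squares(lambda k:np.concatenate([fk(d[:6],k)[0]-d[6:] for d in D]),[0,400,450,450,0,200])
k=K.x
lo=np.array([-2.63,-.92,.06,-1.3,0,-3.02]);hi=np.array([2.63,2.1,2.66,4.44,2.69,3.02])
def ik(p,R,q0,reg=0):
    f=lambda q:np.r_[(fk(q,k)[0]-p)/10,(fk(q,k)[1].inv()*R).as_rotvec()*10,reg*(q-q0)]
    r=least_squares(f,np.clip(q0,lo+.01,hi-.01),bounds=(lo,hi));return r.x,np.linalg.norm(f(r.x))
E
python3 - <<'E'
from kin import *
print(k,np.abs(K.fun).max())
for al in(0,27,40,50,60,-30):
    for n,b in(("pick",flat(343,343,-53)),("lift",flat(343,343,-53,130)),("hov+",lean(6,39,46,90)),("+39",lean(6,39,46,3)),("hov-",lean(6,-39,46,90)),("-39",lean(6,-39,46,3))):
        g=bt2(*b,0,al); best=min((ik(*g,np.array([.7,.3,2.,q4,.6,q6])) for q4 in(-1,0,1.5,2.5,3.5) for q6 in(-2,0,2)),key=lambda t:t[1])
        print(al,n,best[0],"%.3f"%best[1])
E
```

```text
[ -0.27 293.85 569.15 495.39  59.25 269.17] 3.7120457765131363
0 pick [0.71 0.47 2.09 0.   0.58 1.63] 0.000
0 lift [ 0.71  0.24  2.02 -0.    0.88  1.63] 0.000
0 hov+ [ 0.9   0.36  2.04 -1.3   0.56  1.91] 0.450
0 +39 [0.9  0.54 2.11 4.44 0.56 2.5 ] 0.370
0 hov- [0.77 0.31 2.22 4.44 0.47 2.35] 0.734
0 -39 [0.78 0.49 2.21 4.3  0.53 2.56] 0.000
27 pick [ 0.73  0.44  2.4   3.39  0.17 -1.73] 0.000
27 lift [ 0.73  0.09  2.33 -0.16  0.25  1.8 ] 0.000
27 hov+ [ 0.61  0.33  2.23  2.91  0.33 -2.57] 0.000
27 +39 [ 0.61  0.53  2.25  3.    0.55 -2.67] 0.000
27 hov- [ 0.43  0.3   2.29  2.55  0.39 -2.35] 0.000
27 -39 [ 0.43  0.52  2.32  2.76  0.61 -2.58] 0.000
40 pick [ 0.75  0.56  2.52  3.26  0.63 -1.58] 0.000
40 lift [ 0.75  0.11  2.47  3.62  0.15 -1.96] 0.000
40 hov+ [ 0.44  0.39  2.24  2.33  0.6  -2.15] 0.000
40 +39 [ 0.44  0.6   2.25  2.51  0.76 -2.38] 0.000
40 hov- [ 0.25  0.38  2.28  2.11  0.68 -2.09] 0.000
40 -39 [ 0.25  0.6   2.29  2.31  0.82 -2.36] 0.000
50 pick [ 0.77  0.74  2.59  3.25  1.05 -1.54] 0.000
50 lift [ 0.77  0.19  2.57  3.34  0.51 -1.67] 0.000
50 hov+ [ 0.33  0.47  2.21  2.1   0.82 -2.07] 0.000
50 +39 [ 0.33  0.68  2.21  2.24  0.94 -2.28] 0.000
50 hov- [ 0.15  0.46  2.24  1.92  0.9  -2.04] 0.000
50 -39 [ 0.15  0.67  2.23  2.06  0.99 -2.27] 0.000
60 pick [ 0.79  0.97  2.62  3.27  1.49 -1.51] 0.000
60 lift [ 0.79  0.38  2.66  3.3   0.95 -1.59] 0.000
60 hov+ [ 0.24  0.56  2.16  1.94  1.03 -2.03] 0.000
60 +39 [ 0.24  0.76  2.15  2.03  1.1  -2.22] 0.000
60 hov- [ 0.07  0.56  2.17  1.77  1.1  -2.02] 0.000
60 -39 [ 0.07  0.76  2.16  1.86  1.14 -2.21] 0.000
-30 pick [0.69 0.7  1.74 0.02 1.23 1.6 ] 0.000
-30 lift [0.69 0.52 1.7  0.02 1.45 1.61] 0.000
-30 hov+ [ 1.04  0.58  1.76 -1.04  1.18  1.81] 0.000
-30 +39 [ 1.04  0.72  1.78 -1.1   1.11  1.95] 0.000
-30 hov- [ 0.97  0.51  1.9  -1.12  1.1   1.85] 0.000
-30 -39 [ 0.97  0.66  1.92 -1.2   1.03  2.02] 0.000
```

```bash
python3 - <<'E'
from kin import *
s=cam("scene");d=cam("side")
print("bottle cap",tri(s,(170+767/2.66,120+45/2.66),d,(307,107)),"base", onz(s,170+735/2.66,120+160/2.66,0))
for al in(-30,-38,-45):
    for n,b in(("pickA",flat(343,343,-53)),("hov+",lean(6,39,46,90)),("+39",lean(6,39,46,3)),("pickB",flat(347.7,197.3,-54)),("hov-",lean(6,-39,46,90)),("-39",lean(6,-39,46,3))):
        g=bt2(*b,0,al); best=min((ik(*g,np.array([.7,.3,2.,q4,.6,q6])) for q4 in(-1,0) for q6 in(0,2)),key=lambda t:t[1])
        print(al,n,best[0],"%.3f"%best[1],"tcp",g[0],"cam",g[0]+g[1].apply([66,0,-70]),"flip cam",g[0]+g[1].apply([-66,0,-70]))
E
```

```text
bottle cap (array([609.89, 504.91, 182.6 ]), np.float64(2.839145688543012)) base [629.88 495.82   0.  ]
-30 pickA [0.69 0.7  1.74 0.02 1.23 1.6 ] 0.000 tcp [387.39 328.87  78.18] cam [460.99 384.33 105.8 ] flip cam [369.7  315.54 171.8 ]
-30 hov+ [ 1.04  0.58  1.76 -1.04  1.18  1.81] 0.000 tcp [492.9  421.53 218.4 ] cam [465.23 511.65 237.59] flip cam [427.69 393.7  283.43]
-30 +39 [ 1.04  0.72  1.78 -1.1   1.11  1.95] 0.000 tcp [492.9  421.53 131.4 ] cam [465.23 511.65 150.59] flip cam [427.69 393.7  196.43]
-30 pickB [ 0.48  0.63  1.91 -0.08  1.12  1.48] 0.000 tcp [391.84 182.4   78.18] cam [466.4  236.57 105.8 ] flip cam [373.91 169.37 171.8 ]
-30 hov- [ 0.97  0.51  1.9  -1.12  1.1   1.85] 0.000 tcp [499.56 343.81 218.4 ] cam [471.9  433.94 237.59] flip cam [434.36 315.99 283.43]
-30 -39 [ 0.97  0.66  1.92 -1.2   1.03  2.02] 0.000 tcp [499.56 343.81 131.4 ] cam [471.9  433.94 150.59] flip cam [434.36 315.99 196.43]
-38 pickA [0.69 0.78 1.65 0.03 1.38 1.6 ] 0.000 tcp [392.37 332.62  73.97] cam [468.33 389.86  88.5 ] flip cam [385.25 327.26 169.77]
-38 hov+ [ 1.05  0.66  1.67 -1.   
[... 787 characters left out ...]
65.78]
-45 hov+ [ 1.06  0.72  1.59 -0.97  1.46  1.77] 0.000 tcp [498.09 433.18 212.45] cam [487.85 528.82 214.41] flip cam [428.92 430.09 279.25]
-45 +39 [ 1.06  0.84  1.59 -0.98  1.39  1.87] 0.000 tcp [498.09 433.18 125.45] cam [487.85 528.82 127.41] flip cam [428.92 430.09 192.25]
-45 pickB [ 0.5   0.77  1.76 -0.09  1.39  1.49] 0.000 tcp [400.87 188.96  69.61] cam [478.67 245.48  72.44] flip cam [403.16 190.62 165.78]
-45 hov- [ 0.99  0.65  1.74 -1.02  1.37  1.81] 0.000 tcp [504.75 355.46 212.45] cam [494.51 451.1  214.41] flip cam [435.58 352.37 279.25]
-45 -39 [ 0.99  0.78  1.74 -1.05  1.3   1.93] 0.000 tcp [504.75 355.46 125.45] cam [494.51 451.1  127.41] flip cam [435.58 352.37 192.25]
```

```bash
sed -i 's/st\[i,4\]<600/st[i,4]<(600 if n=="wrist" else 150)/' boards.py; python3 - <<'E' 2>/dev/null
from boards import *
p,R=T();print(p,R.as_euler("xyz"))
rel([bt2(*flat(347.7,197.3,-54.4),90,-35)]); print(bt2(*flat(347.7,197.3,-54.4),90,-35)[0])
boards("side");boards("scene")
E
```

```text
[368.04 314.49 170.23] [ 3.14 -0.01  0.64]
[-0.0053, 0.1212, 0.0216, 0.013, -0.622, 0.021] deg 36 mm 123
[436.93 214.45 149.38]
side px [233 172] size [ 66.7 125.6] centre [341.85 335.65] yaw -52.84161 cleat in board 48.53807107697969 -14.873653919390357
side px [243 194] size [ 68.6 126.4] centre [346.78 189.79] yaw -55.391506 cleat in board 47.52116110940985 -12.864071575954481
scene px [355 137] size [ 65.6 122.6] centre [343.49 341.83] yaw -52.74086 cleat in board 47.29239153799992 3.7365954451488848
```

>>> drive_tool:
  targets: [-0.001,0.024,0.004,0.003,-0.124,0.004,0.6,-0.002,0.048,0.009,0.005,-0.25,0.008,0.6,-0.003,0.073,0.013,0.008,-0.373,0.013,0.6,-0.004,0.097,0.017,0.01,-0.5,0.017,0.6,-0.0053,0.1212,0.0216,0.013,-0.622,0.021,0.6,-0.0053,0.1212,0.0216,0.013,-0.622,0.021,0.6,-0.0053,0.1212,0.0216,0.013,-0.622,0.021,0.6,-0.0053,0.1212,0.0216,0.013,-0.622,0.021,0.6]

```text
clock: 31.8
eef_pos: [434.9, 213.5, 146.0]
tcp_rot: [-3.141, 0.616, 0.62]
contact_force: [-1.0, 0.0, 0.0]
opening: 0.6
```

```bash
python3 - <<'E' 2>/dev/null
from boards import *
f,o=boards("wrist");p,R=T();print(p,R.as_euler("xyz"),sense()["qpos"])
B=flat(347.7,197.3,-54.4)
P=[B[0]+B[1].apply(v) for v in([32,-22,37],[32,22,37],[44,22,37],[44,-22,37])];print(proj(f,P))
h=cv2.cvtColor(f["color"],cv2.COLOR_BGR2HSV);t=cv2.inRange(h,(8,60,60),(25,255,255))
c=proj(f,P).mean(0).astype(int);print(c)
rel([bt2(*B,0,-35)])
E
```

```text
wrist px [ 0 23] size [ 70.7 131.3] centre [345.62 342.21] yaw -52.86787 cleat in board 45.89620920962397 10.362964141917377
wrist px [184 148] size [ 73.4 127.7] centre [351.2  199.37] yaw -54.4478 cleat in board 37.14017592046127 27.270180421069394
[434.8  213.74 146.74] [-3.14  0.62  0.62] [ 0.49  0.62  1.73 -0.07  1.4   1.48]
[[318.73 231.91]
 [317.66 196.26]
 [335.26 196.25]
 [333.77 231.9 ]]
[326 214]
[0.0006, 0.0007, 0.0866, -0.001, 0.005, -0.000] deg 0 mm 87
```

>>> drive_tool:
  targets: [0,0,0.03,0,0,0,0.6,0,0,0.06,0,0,0,0.6,0.0006,0.0007,0.084,0,0,0,0.6,0.0006,0.0007,0.084,0,0,0,0.6,0.0006,0.0007,0.084,0,0,0,0,0.0006,0.0007,0.084,0,0,0,0,0.0006,0.0007,0.084,0,0,0,0,0.0006,0.0007,0.084,0,0,0,0,0.0006,0.0007,0.084,0,0,0,0,0.0006,0.0007,0.084,0,0,0,0]
  force: 90

```text
clock: 32.68
eef_pos: [398.6, 186.2, 79.8]
tcp_rot: [3.141, 0.612, 0.62]
contact_force: [0.8, 2.7, 7.7]
opening: 0.121
```

```bash
python3 - <<'E' 2>/dev/null
from kin import *
s=sense();p,R=T();print(p,R.as_euler("xyz"),s["opening"],s["contact_force"])
print(bt2(*flat(347.7,197.3,-54.4),0,-35,33.5)[0])
q=np.array(s["qpos"])
A=bt2(*lean(6,-39,46,100),0,-35,33.5); U=(p+[0,0,125],R)
rel([U]);print("U",ik(*U,q));print("A",ik(*A,np.array([.98,.55,1.85,-1.05,1.2,1.83])));
a,b=U,A
for t in(.25,.5,.75):
    Rm=a[1]*Ro.from_rotvec((a[1].inv()*b[1]).as_rotvec()*t); q,e=ik(a[0]*(1-t)+b[0]*t,Rm,q);print(t,q,e)
E
```

```text
[398.58 186.21  79.77] [3.14 0.61 0.62] 0.12104712127580991 [0.84 2.72 7.75]
[394.96 184.4   77.65]
[-0.0718, 0.0000, -0.1023, 0.000, 0.000, 0.000] deg 0 mm 125
U (array([ 0.48,  0.48,  1.82, -0.08,  1.45,  1.47]), np.float64(7.396460439736943e-15))
A (array([ 0.98,  0.54,  1.85, -1.07,  1.2 ,  1.81]), np.float64(2.8997095625166287e-14))
0.25 [ 0.64  0.47  1.8  -0.28  1.38  1.53] 1.2664984420946955e-13
0.5 [ 0.78  0.48  1.8  -0.51  1.31  1.61] 4.1670273080292234e-14
0.75 [ 0.9   0.5   1.81 -0.77  1.25  1.7 ] 2.4224148030363314e-14
```

>>> drive_tool:
  targets: [-0.0115,0,-0.0164,0,0,0,0,-0.029,0,-0.041,0,0,0,0,-0.05,0,-0.0715,0,0,0,0,-0.0718,0,-0.1023,0,0,0,0,-0.0718,0,-0.1023,0,0,0,0,-0.0718,0,-0.1023,0,0,0,0]

```text
clock: 33.18
eef_pos: [399.0, 186.3, 205.5]
tcp_rot: [3.14, 0.609, 0.62]
contact_force: [0.3, -0.6, -2.5]
opening: 0.12
```

```bash
python3 - <<'E' 2>/dev/null
from kin import *
s=sense();p,R=T();print(p,R.as_euler("xyz"),s["opening"],s["contact_force"])
A=bt2(*lean(6,-39,46,100),0,-35,35); rel([A]); print(A[0])
E
```

```text
[398.96 186.29 205.51] [3.14 0.61 0.62] 0.1201645079081021 [ 0.31 -0.55 -2.55]
[0.1299, -0.0734, -0.1194, -1.156, 0.414, -0.384] deg 74 mm 191
[498.53 347.71 229.08]
```

>>> drive_tool:
  targets: [0.0108,-0.0061,-0.01,-0.096,0.0345,-0.032,0,0.0217,-0.0122,-0.02,-0.193,0.069,-0.064,0,0.0325,-0.0184,-0.03,-0.289,0.1035,-0.096,0,0.0433,-0.0245,-0.04,-0.385,0.138,-0.128,0,0.0541,-0.0306,-0.05,-0.482,0.1725,-0.16,0,0.065,-0.0367,-0.06,-0.578,0.207,-0.192,0,0.0758,-0.0428,-0.07,-0.674,0.2415,-0.224,0,0.0866,-0.0489,-0.08,-0.771,0.276,-0.256,0,0.0974,-0.055,-0.09,-0.867,0.3105,-0.288,0,0.1083,-0.0612,-0.0995,-0.963,0.345,-0.32,0,0.119,-0.0673,-0.109,-1.06,0.38,-0.352,0,0.1299,-0.0734,-0.1194,-1.156,0.414,-0.384,0]

```text
clock: 34.18
eef_pos: [496.8, 348.1, 224.5]
tcp_rot: [2.243, 0.415, 1.196]
contact_force: [1.1, -0.9, -2.5]
opening: 0.118
```

>>> drive_tool:
  targets: [0,0,0,0,0,0,0,0,0,0,0,0,0,0]

```text
clock: 34.35
eef_pos: [496.1, 346.8, 224.0]
tcp_rot: [2.247, 0.417, 1.192]
contact_force: [-0.1, 0.4, -1.9]
opening: 0.122
```

```bash
python3 - <<'E' 2>/dev/null
from kin import *
s=sense();p,R=T();print(p,R.as_euler("xyz"),s["opening"],s["contact_force"],s["qpos"])
rel([bt2(*lean(6,-39,46,100),0,-35,35),bt2(*lean(6,-39,46,15),0,-35,35)])
print(ik(*bt2(*lean(6,-39,46,3),0,-35,35),np.array(s["qpos"])))
# board blue in scene/side: lowest foot corners check
for n in("scene","side"):
    f=cam(n);b,Rb=lean(6,-39,46,100);P=[b+Rb.apply(v) for v in([-65,-35,0],[-65,35,0],[65,-35,9],[65,35,9])];print(n,proj(f,P).round(1).tolist())
    m=cv2.inRange(cv2.cvtColor(f["color"],cv2.COLOR_BGR2HSV),(105,90,25),(125,255,255));k,l,st,c=cv2.connectedComponentsWithStats(m)
    for i in range(1,k):
        if st[i,4]>60: print(st[i])
    cv2.imwrite(f"pics/p_{n}.png",f["color"])
E
```

```text
[496.08 346.8  224.02] [2.25 0.42 1.19] 0.12189494358613545 [-0.11  0.37 -1.88] [ 0.98  0.54  1.85 -1.07  1.2   1.81]
[-0.0005, 0.0054, -0.0018, -0.006, 0.003, 0.007] deg 1 mm 6
[0.0340, -0.0552, 0.0468, -0.006, 0.003, 0.007] deg 1 mm 80
(array([ 0.98,  0.69,  1.86, -1.14,  1.12,  1.98]), np.float64(1.3652068716519229e-13))
scene [[377.2, 159.6], [392.3, 150.7], [399.6, 152.0], [415.7, 142.4]]
[467 131  33  25 226]
[355 136  21  25 228]
[   0  226   55  144 5307]
[ 276  288   55   51 1222]
side [[293.7, 161.5], [286.6, 151.6], [315.8, 132.1], [307.9, 122.8]]
[287 127  29  35 351]
[233 172  37  20 293]
[410 228  42  36 718]
```

>>> drive_tool:
  targets: [0.008,-0.01,0.01,-0.003,0.002,0.003,0,0.016,-0.024,0.022,-0.006,0.003,0.007,0,0.025,-0.04,0.034,-0.006,0.003,0.007,0,0.034,-0.0552,0.0468,-0.006,0.003,0.007,0,0.034,-0.0552,0.0468,-0.006,0.003,0.007,0,0.034,-0.0552,0.0468,-0.006,0.003,0.007,0]

```text
clock: 34.95
eef_pos: [500.0, 346.9, 145.4]
tcp_rot: [2.239, 0.409, 1.187]
contact_force: [0.2, 0.3, -1.8]
opening: 0.116
```

```bash
python3 - <<'E' 2>/dev/null
from kin import *
f=cam("side");s=sense();p,R=T();print(p,R.as_euler("xyz"),s["opening"],s["contact_force"],s["qpos"])
rel([bt2(*lean(6,-39,46,15),0,-35,35),bt2(*lean(6,-39,46,2),0,-35,35)])
b,Rb=lean(6,-39,46,15);P=[b+Rb.apply(v) for v in([-65,-35,0],[-65,35,0],[65,-35,9],[65,35,9])];print(proj(f,P).round(1).tolist())
m=cv2.inRange(cv2.cvtColor(f["color"],cv2.COLOR_BGR2HSV),(105,90,25),(125,255,255));k,l,st,c=cv2.connectedComponentsWithStats(m)
print(st[1:])
E
```

```text
[500.26 347.42 146.44] [2.24 0.41 1.19] 0.11893293825756994 [-0.01  1.11 -1.04] [ 0.98  0.67  1.86 -1.13  1.13  1.96]
[0.0006, -0.0029, 0.0001, 0.001, 0.000, -0.003] deg 0 mm 3
[0.0057, -0.0123, 0.0075, 0.001, 0.000, -0.003] deg 0 mm 15
[[294.2, 181.1], [287.3, 170.9], [315.6, 152.9], [308.0, 143.3]]
[[304 103   7   7  39]
 [289 146  28  34 334]
 [233 172  37  20 294]
 [410 228  42  36 716]]
```

>>> drive_tool:
  targets: [0.002,-0.005,0.003,0,0,0,0,0.004,-0.009,0.005,0,0,0,0,0.005,-0.011,0.0065,0,0,0,0,0.0057,-0.0123,0.0075,0,0,0,0,0.0057,-0.0123,0.0075,0,0,0,0]

```text
clock: 35.42
eef_pos: [498.0, 348.4, 132.2]
tcp_rot: [2.234, 0.407, 1.187]
contact_force: [-7.6, 0.8, 11.5]
opening: 0.118
```

```bash
python3 - <<'E' 2>/dev/null
from kin import *
f=cam("side");s=sense();p,R=T();print(p,R.as_euler("xyz"),s["opening"],s["contact_force"],s["wrist_torque"],s["qpos"])
rel([bt2(*lean(6,-39,46,2),0,-35,35)])
cv2.imwrite("pics/q.png",crop(f,255,110,345,200,6))
E
```

```text
[497.98 348.36 132.2 ] [2.23 0.41 1.19] 0.12187790885185479 [-8.51  1.68 11.16] [-0.49 -0.22 -0.57] [ 0.98  0.7   1.86 -1.14  1.13  1.99]
[0.0001, -0.0005, 0.0013, 0.005, 0.000, -0.004] deg 0 mm 1
```

>>> drive_tool:
  targets: [0,0,0,0,0,0,0.2,0,0,0,0,0,0,0.35,0,0,0,0,0,0,0.5,0,0,0,0,0,0,0.5,0,0,-0.02,0,0,0,0.5,0,0,-0.05,0,0,0,0.5,0,0,-0.08,0,0,0,0.5,0,0,-0.1,0,0,0,0.5,0,0,-0.1,0,0,0,0.5]

```text
clock: 36.22
eef_pos: [433.2, 403.0, 189.4]
tcp_rot: [2.237, 0.403, 1.191]
contact_force: [0.6, 1.1, 0.8]
opening: 0.503
```

```bash
cat > lb.py <<'E'
from h import *
def lb(ys,fx=0,phi=44.75):
    for n in("side","scene"):
        f=cam(n)
        m=cv2.inRange(cv2.cvtColor(f["color"],cv2.COLOR_BGR2HSV),(105,90,25),(125,255,255));k,l,st,c=cv2.connectedComponentsWithStats(m)
        print(n,[x.tolist() for x in st[1:] if x[4]>60])
        for y in ys:
            b,Rb=lean(fx,y,phi,0);P=[b+Rb.apply(v) for v in([-65,-35,0],[-65,35,0],[65,-35,9],[65,35,9])];u=proj(f,P);print("pred",y,u.round(1).tolist())
E
python3 - <<'E' 2>/dev/null
from lb import *
lb([-39]);s=sense();p,R=T();print(p,R.as_euler("xyz"),s["contact_force"],s["qpos"])
f=cam("wrist","r.png")
E
```

```text
side [[289, 149, 27, 35, 335], [233, 172, 37, 20, 297], [410, 228, 42, 36, 719]]
pred -39 [[292.8, 184.9], [285.9, 174.6], [314.6, 157.1], [307.1, 147.4]]
scene [[467, 131, 33, 25, 227], [355, 136, 21, 25, 228], [0, 226, 55, 144, 5309], [276, 288, 55, 51, 1225]]
pred -39 [[372.9, 178.5], [387.2, 169.8], [393.8, 174.0], [409.0, 164.6]]
[434.21 400.53 187.35] [2.24 0.41 1.19] [ 0.03 -0.47  0.23] [ 1.12  0.62  1.83 -1.01  1.25  1.92]
```

```bash
python3 - <<'E' 2>/dev/null
from kin import *
p,R=T();q=np.array(sense()["qpos"])
G=bt2(*flat(343.5,342.8,-53),100,-35,33.5);rel([G]);print(G[0])
for t in(.25,.5,.75,1):
    Rm=R*Ro.from_rotvec((R.inv()*G[1]).as_rotvec()*t);pp=p*(1-t)+G[0]*t; q,e=ik(pp,Rm,q);print(t,q,e,"tips z",(pp+Rm.apply([0,0,73]))[2])
E
```

```text
[-0.0175, -0.0200, 0.0348, 1.148, -0.407, 0.360] deg 73 mm 44
[436.87 365.58 159.57]
0.25 [ 1.03  0.61  1.73 -0.72  1.29  1.79] 2.5364133798876018e-14 tips z 127.89448930908318
0.5 [ 0.92  0.63  1.64 -0.45  1.36  1.69] 2.3289568541290144e-14 tips z 114.06984537797257
0.75 [ 0.8   0.66  1.57 -0.21  1.44  1.63] 2.408253972156218e-14 tips z 104.6065641850941
1 [0.69 0.7  1.52 0.02 1.53 1.6 ] 1.4928513541374598e-14 tips z 99.76940038297946
```

>>> drive_tool:
  targets: [-0.0015,-0.0017,0.003,0.096,-0.034,0.03,0.6,-0.003,-0.0033,0.006,0.191,-0.068,0.06,0.6,-0.0044,-0.005,0.009,0.287,-0.102,0.09,0.6,-0.0058,-0.0067,0.0116,0.383,-0.136,0.12,0.6,-0.0073,-0.0083,0.0145,0.478,-0.17,0.15,0.6,-0.0088,-0.01,0.0174,0.574,-0.204,0.18,0.6,-0.0102,-0.0117,0.02,0.67,-0.237,0.21,0.6,-0.0117,-0.0133,0.0232,0.765,-0.271,0.24,0.6,-0.0131,-0.015,0.026,0.861,-0.305,0.27,0.6,-0.0146,-0.0167,0.029,0.957,-0.339,0.3,0.6,-0.016,-0.0183,0.032,1.052,-0.373,0.33,0.6,-0.0175,-0.02,0.0348,1.148,-0.407,0.36,0.6]

```text
clock: 37.37
eef_pos: [437.5, 364.6, 159.0]
tcp_rot: [-3.138, 0.613, 0.642]
contact_force: [0.8, 0.5, -0.2]
opening: 0.599
```

>>> drive_tool:
  targets: [0,0,0,0,0,0,0.6,0,0,0,0,0,0,0.6]

```text
clock: 37.53
eef_pos: [437.7, 363.9, 158.6]
tcp_rot: [3.139, 0.612, 0.643]
contact_force: [-0.0, -0.2, -0.5]
opening: 0.605
```

```bash
python3 - <<'E' 2>/dev/null
from boards import *
f,o=boards("wrist");p,R=T();print(p,R.as_euler("xyz"),sense()["contact_force"])
c,y=min(o,key=lambda t:np.hypot(*(t[0]-[343.5,342.8])))
rel([bt2(*flat(343.5,342.8,-53),0,-35,33.5),bt2(*flat(*c,y),0,-35,33.5)])
E
```

```text
wrist px [394   0] size [ 56.1 130.2] centre [513.47 292.22] yaw -53.08685 cleat in board 24.392240429707638 14.832237096083222
wrist px [189 146] size [ 73.6 127.9] centre [345.9  345.27] yaw -52.54568 cleat in board 37.64874159065642 25.778410867005864
[437.11 364.76 159.08] [3.14 0.61 0.64] [-0.41  0.38  0.74]
[-0.0000, -0.0010, 0.0994, 0.002, -0.000, -0.001] deg 0 mm 99
[0.0030, -0.0018, 0.0973, -0.002, -0.000, -0.007] deg 0 mm 97
```

>>> drive_tool:
  targets: [0.001,-0.001,0.035,0,0,0,0.6,0.001,-0.001,0.07,0,0,0,0.6,0.001,-0.001,0.0985,0,0,0,0.6,0.001,-0.001,0.0985,0,0,0,0.6,0.001,-0.001,0.0985,0,0,0,0,0.001,-0.001,0.0985,0,0,0,0,0.001,-0.001,0.0985,0,0,0,0,0.001,-0.001,0.0985,0,0,0,0,0.001,-0.001,0.0985,0,0,0,0,0.001,-0.001,0.0985,0,0,0,0]
  force: 90

```text
clock: 38.42
eef_pos: [393.3, 334.7, 80.3]
tcp_rot: [-3.141, 0.606, 0.646]
contact_force: [0.9, 2.3, 5.7]
opening: 0.117
```

```bash
python3 - <<'E' 2>/dev/null
from kin import *
s=sense();p,R=T();print(p,R.as_euler("xyz"),s["opening"],s["contact_force"])
rel([(p+[0,0,125],R)])
E
```

```text
[393.26 334.68  80.26] [-3.14  0.61  0.65] 0.11694213696709738 [0.88 2.28 5.66]
[-0.0712, -0.0000, -0.1027, 0.000, 0.000, 0.000] deg 0 mm 125
```

>>> drive_tool:
  targets: [-0.0115,0,-0.0164,0,0,0,0,-0.029,0,-0.041,0,0,0,0,-0.05,0,-0.0715,0,0,0,0,-0.0718,0,-0.1023,0,0,0,0,-0.0718,0,-0.1023,0,0,0,0,-0.0718,0,-0.1023,0,0,0,0]

```text
clock: 38.92
eef_pos: [393.0, 334.2, 206.2]
tcp_rot: [-3.141, 0.604, 0.646]
contact_force: [-0.2, -0.4, -2.1]
opening: 0.118
```

```bash
python3 - <<'E' 2>/dev/null
from kin import *
s=sense();p,R=T();print(p,R.as_euler("xyz"),s["opening"],s["contact_force"])
A=bt2(*lean(6,39,46,100),0,-35,35); rel([A]); print(A[0]);q=np.array(s["qpos"])
for t in(.25,.5,.75,1):
    Rm=R*Ro.from_rotvec((R.inv()*A[1]).as_rotvec()*t);q,e=ik(p*(1-t)+A[0]*t,Rm,q);print(q,e)
E
```

```text
[392.97 334.17 206.16] [-3.14  0.6   0.65] 0.11796525438553793 [-0.15 -0.36 -2.06]
[0.0972, -0.0133, -0.0949, -1.145, 0.398, -0.365] deg 73 mm 136
[491.87 425.42 229.08]
[ 0.81  0.57  1.61 -0.2   1.48  1.62] 1.3054004023152487e-14
[ 0.91  0.57  1.61 -0.45  1.42  1.65] 8.24397316603657e-14
[ 0.99  0.59  1.65 -0.71  1.35  1.7 ] 5.554019309430787e-11
[ 1.06  0.61  1.7  -1.01  1.29  1.78] 9.677000890756968e-14
```

>>> drive_tool:
  targets: [-0.003,-0.001,-0.02,-0.096,0.033,-0.03,0,0.002,-0.002,-0.032,-0.191,0.066,-0.061,0,0.009,-0.003,-0.042,-0.286,0.1,-0.091,0,0.017,-0.0044,-0.052,-0.382,0.133,-0.122,0,0.025,-0.0055,-0.06,-0.477,0.166,-0.152,0,0.033,-0.0067,-0.068,-0.573,0.199,-0.183,0,0.041,-0.0078,-0.077,-0.668,0.232,-0.213,0,0.049,-0.0089,-0.086,-0.763,0.265,-0.243,0,0.057,-0.01,-0.094,-0.859,0.299,-0.274,0,0.065,-0.0111,-0.103,-0.954,0.332,-0.304,0,0.073,-0.0122,-0.111,-1.05,0.365,-0.335,0,0.08,-0.0133,-0.1194,-1.145,0.398,-0.365,0]

```text
clock: 39.92
eef_pos: [490.5, 425.3, 254.4]
tcp_rot: [2.242, 0.417, 1.195]
contact_force: [-0.3, -0.3, -0.4]
opening: 0.115
```

>>> drive_tool:
  targets: [0,0,0,0,0,0,0,0,0,0,0,0,0,0]

```text
clock: 40.08
eef_pos: [489.5, 424.1, 254.0]
tcp_rot: [2.247, 0.418, 1.191]
contact_force: [-0.3, -0.6, -1.3]
opening: 0.117
```

```bash
python3 - <<'E' 2>/dev/null
from kin import *
s=sense();p,R=T();print(p,R.as_euler("xyz"),s["opening"],s["contact_force"],s["qpos"])
rel([bt2(*lean(6,40,46,130),0,-35,35),bt2(*lean(6,40,46,60),0,-35,35),bt2(*lean(6,40,46,15),0,-35,35)])
E
```

```text
[489.55 424.07 253.96] [2.25 0.42 1.19] 0.11732906197801769 [-0.28 -0.58 -1.32] [ 1.05  0.57  1.69 -0.99  1.31  1.73]
[0.0007, 0.0053, -0.0028, -0.006, 0.005, 0.007] deg 1 mm 6
[0.0291, -0.0446, 0.0373, -0.006, 0.005, 0.007] deg 1 mm 65
[0.0474, -0.0766, 0.0630, -0.006, 0.005, 0.007] deg 1 mm 110
```

>>> drive_tool:
  targets: [0.009,-0.012,0.011,-0.003,0.002,0.003,0,0.019,-0.028,0.024,-0.006,0.005,0.007,0,0.029,-0.0446,0.0373,-0.006,0.005,0.007,0,0.038,-0.06,0.05,-0.006,0.005,0.007,0,0.0474,-0.0766,0.063,-0.006,0.005,0.007,0,0.0474,-0.0766,0.063,-0.006,0.005,0.007,0,0.0474,-0.0766,0.063,-0.006,0.005,0.007,0]

```text
clock: 40.67
eef_pos: [493.2, 425.9, 144.9]
tcp_rot: [2.239, 0.41, 1.188]
contact_force: [-0.1, -0.2, -1.0]
opening: 0.116
```

```bash
python3 - <<'E' 2>/dev/null
from lb import *
s=sense();p,R=T();print(p,R.as_euler("xyz"),s["opening"],s["contact_force"],s["qpos"])
rel([bt2(*lean(6,40,46,2),0,-35,35)])
lb([-39,40],6,46)
E
```

```text
[493.19 425.95 144.92] [2.24 0.41 1.19] 0.11596840924968617 [-0.13 -0.2  -1.02] [ 1.05  0.73  1.71 -1.05  1.22  1.9 ]
[0.0054, -0.0109, 0.0067, 0.000, 0.001, -0.001] deg 0 mm 14
side [[281, 136, 35, 48, 626], [410, 228, 42, 36, 717]]
pred -39 [[294.3, 184.5], [287.4, 174.2], [315.6, 156.5], [308.0, 146.8]]
pred 40 [[286.6, 172.9], [280.1, 163.3], [307.1, 145.6], [300.0, 136.5]]
scene [[467, 131, 33, 25, 227], [0, 226, 55, 144, 5317], [276, 288, 55, 51, 1224]]
pred -39 [[374.0, 179.5], [388.4, 170.7], [394.7, 174.3], [410.0, 164.8]]
pred 40 [[390.2, 169.6], [403.8, 161.3], [411.9, 163.7], [426.4, 154.7]]
```

>>> drive_tool:
  targets: [0.002,-0.004,0.0025,0,0,0,0,0.004,-0.008,0.005,0,0,0,0,0.005,-0.0105,0.0065,0,0,0,0,0.0054,-0.0112,0.0069,0,0,0,0,0.0054,-0.0112,0.0069,0,0,0,0]

```text
clock: 41.18
eef_pos: [491.8, 427.5, 133.5]
tcp_rot: [2.234, 0.407, 1.188]
contact_force: [-5.4, -1.4, 11.1]
opening: 0.117
```

```bash
python3 - <<'E' 2>/dev/null
from lb import *
s=sense();p,R=T();print(p,R.as_euler("xyz"),s["opening"],s["contact_force"],s["qpos"])
rel([bt2(*lean(6,40,46,2),0,-35,35)])
E
```

```text
[491.78 427.54 133.54] [2.23 0.41 1.19] 0.116501491861281 [-5.43 -1.38 11.09] [ 1.06  0.75  1.71 -1.05  1.21  1.92]
[0.0000, -0.0019, 0.0020, 0.005, -0.001, -0.003] deg 0 mm 3
```

Same touch signature as the first board; release and back off.

>>> drive_tool:
  targets: [0,0,0,0,0,0,0.2,0,0,0,0,0,0,0.35,0,0,0,0,0,0,0.5,0,0,0,0,0,0,0.5,0,0,-0.02,0,0,0,0.5,0,0,-0.05,0,0,0,0.5,0,0,-0.08,0,0,0,0.5,0,0,-0.11,0,0,0,0.5,0,0,-0.14,0,0,0,0.5,0,0,-0.14,0,0,0,0.5]

```text
clock: 42.02
eef_pos: [399.6, 504.4, 214.9]
tcp_rot: [2.238, 0.401, 1.194]
contact_force: [1.6, 0.8, -0.6]
opening: 0.502
```

```bash
python3 - <<'E' 2>/dev/null
from lb import *
from chk import cakes
from spat import spat
s=sense();p,R=T();print(p,s["contact_force"],s["qpos"])
lb([-39,40]);cakes();spat(("scene","side"))
f=cam("wrist");a=cam("scene");d=cam("side")
C=np.zeros((600,800,3),np.uint8)
C[:250,:400]=cv2.resize(f["color"],(400,250)); b=crop(a,150,120,470,310,1.25);C[:b.shape[0],400:400+b.shape[1]]=b
x=crop(d,230,100,430,187,4)[:348];C[250:250+x.shape[0],:x.shape[1]]=x[:350,:800]
cv2.imwrite("pics/z.png",C)
E
```

```text
[399.57 504.4  214.93] [ 1.62  0.8  -0.55] [ 1.23  0.67  1.63 -0.91  1.39  1.85]
side [[282, 138, 34, 46, 668], [410, 228, 42, 36, 717]]
pred -39 [[292.8, 184.9], [285.9, 174.6], [314.6, 157.1], [307.1, 147.4]]
pred 40 [[285.1, 173.3], [278.6, 163.6], [306.1, 146.2], [299.0, 137.1]]
scene [[467, 131, 33, 25, 226], [0, 226, 55, 144, 5319], [276, 288, 55, 51, 1224]]
pred -39 [[372.9, 178.5], [387.2, 169.8], [393.8, 174.0], [409.0, 164.6]]
pred 40 [[389.0, 168.7], [402.7, 160.4], [410.9, 163.4], [425.4, 154.4]]
scene green [350 214  28  24 379] rack [ -0.18 153.97]
scene green [289 249  31  29 528] rack [  3.41 -66.14]
side green [341 188  25  15 275] rack [ -5.35 148.94]
side green [369 226  30  20 377] rack [ -2.17 -70.55]
scene 237 yaw 3.2562347894032313 rear [ 374.34 -347.37] front [ 485.93 -341.02] origin [ 449.21 -343.11]
side 257 yaw 4.188569686210821 rear [ 378.59 -349.25] front [ 487.43 -341.28] origin [ 453.39 -343.77]
```

View pics/z.png

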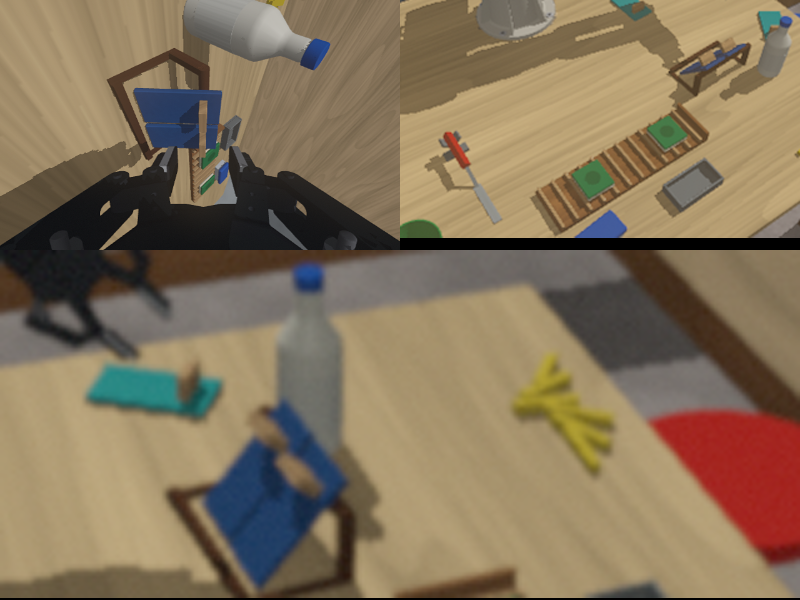

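```bash
python3 -c "
from rig import *
print(sense()['clock']);print(sign_off())"
```

```text
42.4667
the job is handed in; nothing more can be done
None
```

I finished the job and handed it in at 42.5 s of the 192 s allowed. `sign_off` gives no verdict, so what follows rests on my own last checks.

- **Cakes:** two were present, at rack y of about 64 and -152 mm. I slid the spatula into the gap under each one and tipped it over by rolling the blade. Both now show green only and look flat on the slats, at about y = +150 and -69 mm.
- **Spatula:** it is back on its rest, 1–5 mm from where I first measured it depending on the camera, with the blade on the bench.
- **Boards:** both lean on the stand side by side, at about ±39 mm. The side camera puts the feet about 5–10 mm beyond the ideal line, within the 30 mm limit. I judged foot height and lean angle from the pictures only. After release the gripper was clear of everything and the wrist force was about zero.

**What went wrong:**
- **Board regrip:** the first try with one board stopped at joint 4's limit (-1.3 rad). I laid it back down and regripped both boards with the gripper tilted 35 degrees.
- **Camera disagreement:** the cameras differed by 2–5 mm on the stand and rack, so I placed things with that much margin.
- **Leave-alone items:** the bottle, brush and soap dish looked undisturbed in the last pictures. Only the dipper's edge was in view, and I measured none of the four.

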